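# Spring-clamp an angle bracket for tacking

### The arm

A 6-joint arm with a two-finger parallel gripper is mounted at the origin on the work surface. World frame = base frame: x ahead of the robot, y to its left, z up, the work surface at z = 0. Lengths are in m, angles in degrees, forces in N, time in s.
With the tool pointing down it reaches from about 0.25 to 0.725 m from the base axis. Payload 9.7 kg.
Tool frame: the origin (TCP) lies at the very end of the fingers, on their centre line; the grasp point (between the pads) lies 19 mm behind it (bot.grip_depth is the distance from the TCP to the grasp point, in m); z points along the fingers, y is the direction in which the jaws open and shut (so a half turn about z gives the same grasp; the last joint's range is limited). The gripper opens to 85 mm and grips with 20 to 120 N. Pads are 22 mm wide; open, the fingers measure 114 mm over their backs; the gripper's body (76 mm by 85 mm) begins 54 mm behind the grasp point. The pads swing forward as they close: fully open they stand 13 mm farther back than shut.
Start: joints at [-72.135, 4.979, 10.078, 95.1, 0, 90], TCP at [0.169, -0.523, 0.231] pointing down, gripper open.
Joint ranges: [-179.16, 179.16], [-48.56, 103.87], [-65.8, 70.77], [-126.05, 130.52], [-82.76, 87.17], [-180, 180]. Speed limits (degrees/s): [127.2, 127.2, 147.25, 180, 180, 180].

### API

Orientations are given as [roll, pitch, yaw] about the fixed x, y, z axes, in that order (R = Rz(yaw) Ry(pitch) Rx(roll)).
In Python, from workcell import bot, viewer gives the robot as it stands.
- The arm moves only by the tool arm_command, never from a script. Its argument "motion" is a list of rows, each a list of 3 entries, a list of its own where there are three numbers: the opening, from 0 (shut) to 1 (fully open), then the shift along the tool's x, y, z in units of 60 mm (1.0 is 60 mm), then the turn, a rotation vector about the tool's x, y, z in units of 6 degrees (1.0 is 6 degrees). A call has 1 to 12 rows; each row shifts and turns the commanded pose from where the row before left it, along the tool's axes as they then stand; what a row does not reach is not made up. A row lasts 1/8 s, in which the tool goes at most 62.5 mm and 10.7 degrees, less where a joint would pass 70% of its speed; a pose out of reach is approached as far as the arm can. A call is refused whole if a number of a shift passes 1 or a number of a turn 1, either way. A call with a gripper value outside its range is refused whole. The fingers move at their own pace and stop on an object; "newtons" is the grip in N (left out, the last holds). Time passes only in rows, so rows that do not move let the fingers close. It gives the time, the measured TCP pose, the force and the opening at its end, in the units of the state.
- bot.get_obs(): the state, without advancing time (a new reading comes with each control period).
- viewer.camera(name): name is "side" or "top" or "wrist"; returns the picture (400x640x3 uint8, blue, green, red); there is no depth.
- viewer.calibration(name): a dict with "fx", "fy", "cx", "cy" (pixels), "T" (4x4, takes a point from camera to world coordinates). Camera axes: x right, y down, z forward; pixel columns grow to the right and rows downward; lengths in m; the calibration is good to about 2 mm. A picture is of the moment at which its call begins: read the wrist's pose just before it. calibration takes no time and is no camera call; for the wrist camera it gives the pose at the moment of the call.
- bot.job_done(): hands the job in, once; it reports no verdict.
The state is a dict: "time": time; "q": joint angles; "qd": joint speeds; "joint_efforts": joint torques, N m; "ee_pos": TCP position; "tcp_rot": TCP orientation; "wrist_force": force on the tool from outside, world axes, zero at the start; "torque": the same for the moment, N m; "opening": finger opening in m.
Only numpy, scipy, OpenCV 4.12 (cv2) and the standard library are available. Lean on these libraries where they do the work, as an engineer would, in place of code of your own. Each camera call takes 0.05 s, during which the arm holds its last target.

### The job

Get the angle bracket on the fixture plate ready for tacking: push it along the flat bar, gently, up against the green stop until it touches. Then squeeze open the blue-handled spring clamp clipped on the wooden rail, carry it over, press it gently down over the bar and the middle of the bracket until the bar's top edge is home in its throat, and let it spring shut without letting it ride up, so that it holds the bracket flush to the bar and up against the stop. Leave the clamp standing there on its own and do not disturb the other things.

Things in the scene. Friction and masses are not known exactly. Their poses are not given: they have to be found in the camera images.
- jig: Fixed steel fixture plate, 150 (its x) x 250 (its y) x 12 mm. Origin: centre of its underside, on the bench; z up. The bar stands on it along its y axis; bracket and stop are on its +x side. A guide strip 5 mm tall and 8 mm wide runs beside the bar with a track 38.5 mm wide between them, in which the bracket's foot slides.
- bar: Fixed flat bar standing on edge on the plate: 6 mm thick (x), 230 mm long (y), 50 mm tall. Origin: middle of its top edge, 62 mm above the bench; axes as the plate's. Its working face looks to +x, 3 mm from the origin. Behind it (-x) two 38 mm tall blocks hold it 81 to 109 mm either side of its middle; the clamp must go between them.
- stop: Green stop block bolted on the plate against the bar's +x face: 36 mm (x) x 20 mm (y) x 26 mm tall plus a bolt head. Origin: where its face that looks to -y meets plate and bar face, 12 mm above the bench; axes as the plate's. Set anew for every job. It does not give: come up to it at 15 mm/s or slower and stop on a few newtons.
- bracket: Loose steel angle, 70 mm long (y), 5 mm thick, about 0.17 kg: upright leg 40 mm tall, foot reaching 35 mm to +x on the plate. Origin: lower back edge of the leg, half-way along its length; x points away from the bar, z up. It starts 30 to 95 mm from the stop loosely in the track between bar and guide strip. Home, its origin is 35 mm before the stop's face and on the bar's face.
- rail: Fixed clamp rail: wooden strip on edge, 12 mm thick (x), 190 mm long (y), top edge 75 mm above the bench. Origin: centre of its underside, on the bench; the strip runs along y.
- clamp: Spring clamp, 0.15 kg, handles up and jaws down, clipped over the rail at the start. Origin: its pivot, 82 mm above the bench at the start. y is the pivot's axis (along the rail), x the way in which handles and jaws move, z up. 20 mm wide along y; jaw tips 45 mm below the pivot, with 12 mm tall gripping pads there; handle tops 92 mm above it.
- clamp_grip (a point): Centre of the grasp, midway between the two flat blue handles, 64 mm above the pivot. Over their outsides the handles measure 61 mm when the jaws are 12 mm apart and 39 mm when squeezed fully. Squeezing them (along the clamp's x) opens the jaws; it takes 7 N at first and 13 N fully open. Keep squeezing 20 N or more to hold it open.
- clamp_throat (a point): The clamp's throat: lowest point of the spring coil between the jaws, 6.5 mm below the pivot, 70.5 mm below the grasp centre. It rests on the rail's top edge at the start; pressed home over the bar it rests on the bar's. Meet that edge at 12 mm/s or slower. Fingers that swing back as they open drag the clamp up with them until its jaws bite: let it close little by little, pressing it lightly down.
- clamp_jaw (a joint): Half of the clamp's opening angle, rad: 0 with the jaws 12 mm apart (as on the rail), growing as it is squeezed open to a stop at 0.17 to 0.2 (25 mm or more between the pads). On bar and bracket, 11 mm together, it comes to rest at about -0.01.
- bolt: Bystander: hex bolt standing on its head on the plate's +x edge, 21 mm wide, 45 mm tall. Origin: centre of its underside.
- hammer: Bystander: hammer lying at the back, 260 mm long. Origin: centre of its underside.
- wrench: Bystander: spanner lying at the back, 180 mm long. Origin: centre of its underside.
- screwdriver: Bystander: screwdriver lying near the robot, 200 mm long. Origin: centre of its underside.
- piston: Bystander: aluminium piston standing at the back, 54 mm wide, 53 mm tall. Origin: centre of its underside.
- sprocket: Bystander: chain sprocket lying flat at the back, 136 mm across. Origin: centre of its underside.
- spare_bracket: Bystander: a second angle like the bracket, standing on the bench near the robot. Origin as the bracket's.
Things that resemble listed ones, but are neither listed nor needed, are in the scene too. Leave any purple or turquoise look-alike of the bracket alone.

How it is judged (in metres and radians):
On the way, in this order (a step that is already met when the one before it is completed fails the run):
1. the bracket is pushed up against the stop (y of bracket in the frame of stop above -0.036 m), for 0.1 s.
2. the clamp, squeezed open, is over bar and bracket with the bar's top edge bearing in its throat (value of joint clamp_jaw above 0.1 rad and contact force between clamp and bar above 1 N and z of clamp_throat in the frame of bar below 0.003 m and y of clamp in the frame of bracket between -0.015 and 0.015 m), for 0.1 s.
At the end, for the whole second after the job is handed in: The clamp alone grips bracket and bar (over 3 N on each), within 15 mm of the bracket's middle, its throat within 6 mm of the bar's top edge, upright and square within 0.15 rad; the bracket within 1.5 mm of the stop and 2 mm of the bar, square within 0.03 rad; all at rest (y of bracket in the frame of stop above -0.0365 m and x of bracket in the frame of bar below 0.005 m and angle between the y axis of bracket and the y axis of bar, either way round below 0.03 rad and angle between bracket's own z axis and vertical below 0.03 rad and y of clamp in the frame of bracket between -0.015 and 0.015 m and contact force between clamp and bracket above 3 N and contact force between clamp and bar above 3 N and z of clamp_throat in the frame of bar below 0.006 m and angle between clamp's own z axis and vertical below 0.15 rad and angle between the y axis of clamp and the y axis of bar, either way round below 0.15 rad and value of joint clamp_jaw below 0.02 rad and linear speed of each of clamp, bracket below 0.01 m/s); the robot touches nothing.
It fails at once if the bracket is driven against the stop with more than 20 N (contact force between bracket and stop above 20 N).
It fails at once if the clamp is pressed on the bar with more than 30 N (contact force between clamp and bar above 30 N).
It fails at once if a bystander is moved more than 10 mm (distance of any of bolt, hammer, wrench, screwdriver, piston, sprocket, spare_bracket from where it was at the start of the episode above 0.01 m).
It also fails if it takes over 67 s, if anything falls off the work surface, if the arm or the gripper's body presses on something with over 40 N, if the wrist force passes 120 N, or if a joint passes its speed limit or range.

## Working session

There is one attempt and no reset: what is moved stays moved. The work goes in short steps, Python scripts to look and compute and a tool call to move; the robot and the scene stay as the last step left them, time stands still between calls to the robot, and variables do not carry over. Pictures are saved under pics/ and viewed, and the job is handed in when it is done.

Besides the shell and the picture viewer there is one more tool, called after "Call:" by a JSON object that holds its "name" and its "arguments", one argument or row to a line. arm_command: Moves the arm, as the interface text tells. Its arguments: {"type":"object","properties":{"motion":{"type":"array"},"newtons":{"type":"number"}},"required":["motion"]}

```bash
ls; mkdir -p pics; python3 - <<'E'
from workcell import bot, viewer
import cv2
o=bot.get_obs()
for k in o: print(k,o[k])
for n in ("side","top"):
    cv2.imwrite(f"pics/{n}0.png",viewer.camera(n)); c=viewer.calibration(n); print(n,c)
print(bot.grip_depth)
E
```

```text
pics
time 0.0
q [-7.21355486e+01  5.00959959e+00  1.00341559e+01  9.51003864e+01
  1.04277404e-03  9.00010710e+01]
qd [0.0054894  0.00611862 0.08772553 0.03711502 0.04448781 0.03254743]
joint_efforts [ 2.80553017e-03 -5.20398545e+01  4.64790058e+01  1.68541790e-02
 -1.19204374e-04  5.59300258e-05]
ee_pos [ 0.16865292 -0.52325237  0.23059481]
tcp_rot [-1.79924170e+02 -1.04135572e-03  1.78633790e+01]
wrist_force [-0.52066314  0.81453221 -0.02062059]
torque [-0.01262482  0.03065134  0.06226375]
opening 0.08566103861202506
side {'fx': 473.75816390992753, 'fy': 473.75816390992753, 'cx': 325.88777238915475, 'cy': 201.21315713520215, 'T': array([[ 0.91898917, -0.25597952,  0.29988895,  0.05634294],
       [-0.39413945, -0.61692252,  0.68122001, -1.11090901],
       [ 0.01062988, -0.74423187, -0.66783675,  1.21848295],
       [ 0.        ,  0.        ,  0.        ,  1.        ]])}
top {'fx': 426.229282627919, 'fy': 426.229282627919, 'cx': 324.29937364012886, 'cy': 196.55820860500612, 'T': array([[ 0.0084998 , -0.97574035,  0.21876592,  0.31655335],
       [-0.99996061, -0.00773493,  0.00435255,  0.00180881],
       [-0.00255482, -0.21879429, -0.97576766,  1.23502686],
       [ 0.        ,  0.        ,  0.        ,  1.        ]])}
0.0187
```

View pics/side0.png

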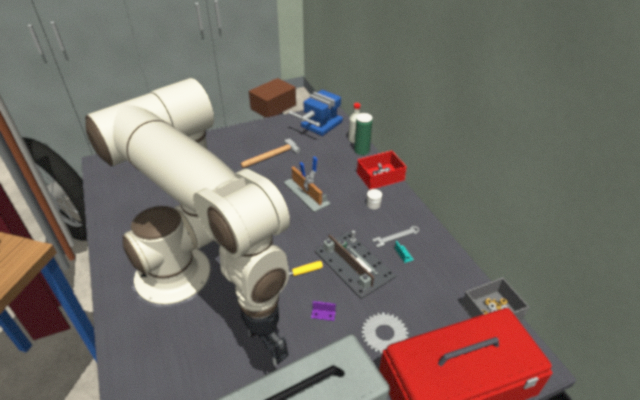

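View pics/top0.png

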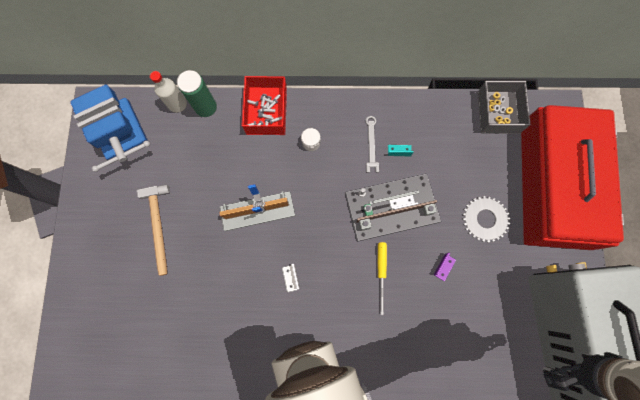

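The top view shows the plate around (393,207) with a green stop near (368,210), the bracket near (402,201), and the rail with the blue clamp near (257,207). Side view: plate (355,262), clamp (312,170). I'll zoom in on these.

```bash
cat > h.py <<'E'
import numpy as np, cv2
from workcell import bot, viewer
def ray(c,u,v):
    T=c["T"]; d=T[:3,:3]@np.array([(u-c["cx"])/c["fx"],(v-c["cy"])/c["fy"],1]); return T[:3,3],d
def onz(c,u,v,z):
    o,d=ray(c,u,v); return o+d*(z-o[2])/d[2]
def proj(c,p):
    T=c["T"]; q=T[:3,:3].T@(np.asarray(p)-T[:3,3]); return np.array([c["fx"]*q[0]/q[2]+c["cx"],c["fy"]*q[1]/q[2]+c["cy"]])
E
python3 - <<'E'
import cv2
t=cv2.imread("pics/top0.png")
cv2.imwrite("pics/tz1.png",cv2.resize(t[165:250,335:455],None,fx=6.5,fy=6.5,interpolation=cv2.INTER_CUBIC))
cv2.imwrite("pics/tz2.png",cv2.resize(t[175:235,210:305],None,fx=8,fy=8,interpolation=cv2.INTER_CUBIC))
E
```

```text
(no output)
```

View pics/tz1.png

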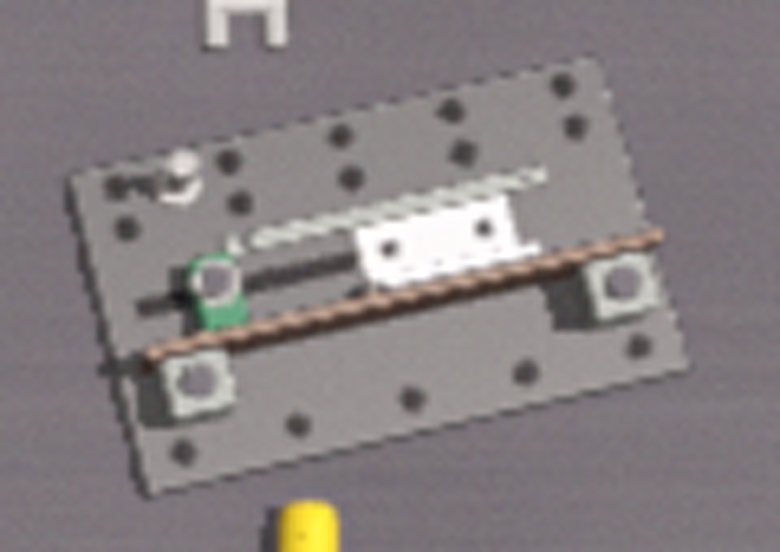

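View pics/tz2.png

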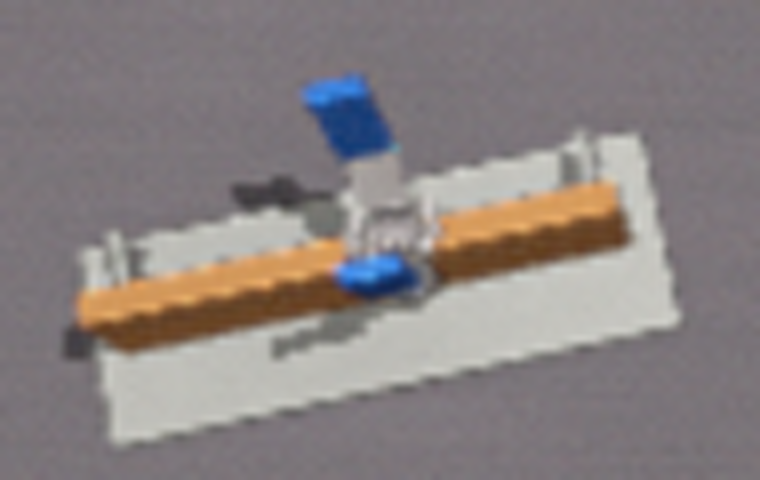

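```bash
python3 - <<'E'
from h import *
c=viewer.calibration("top")
f=lambda u,v,z:onz(c,335+u/6.5,165+v/6.5,z)[:2]
g=lambda u,v,z:onz(c,210+u/8,175+v/8,z)[:2]
P=[f(*p,.012) for p in [(70,178),(597,58),(690,370),(150,495)]]
print("plate",np.round(P,4),np.mean(P,0), [np.linalg.norm(P[i]-P[(i+1)%4]) for i in range(4)])
for i,j in((1,0),(2,3)):
    d=P[j]-P[i];print(np.degrees(np.arctan2(-d[0],d[1])))
a,b=f(148,355,.062),f(663,235,.062);d=a-b
print("bar",a,b,(a+b)/2,np.linalg.norm(d),np.degrees(np.arctan2(-d[0],d[1])))
print("stop face", f(243,316,.038),"bracket foot ends outer edge",f(357,235,.017),f(508,195,.017))
a,b=g(80,312,.075),g(622,198,.075);d=a-b
print("rail",a,b,(a+b)/2,np.linalg.norm(d),np.degrees(np.arctan2(-d[0],d[1])))
print("handles", g(338,90,.174),g(376,262,.174))
E
```

```text
plate [[ 0.6039 -0.0559]
 [ 0.6622 -0.2971]
 [ 0.5181 -0.3322]
 [ 0.4602 -0.0909]] [ 0.56108061 -0.1940358 ] [np.float64(0.24818893684731083), np.float64(0.14831368365542233), np.float64(0.24818142692418046), np.float64(0.1478213893072256)]
13.586677575475228
13.473021708663383
bar [ 0.51445182 -0.08676547] [ 0.56881451 -0.30994332] [ 0.54163317 -0.19835439] 0.22970340603820835 13.689770548262626
stop face [ 0.53616393 -0.13039737] bracket foot ends outer edge [ 0.57739877 -0.18451769] [ 0.59637471 -0.25300573]
rail [0.52491064 0.29500404] [0.56671303 0.10869812] [0.54581184 0.20185108] 0.19093804328130085 12.646292777644833
handles [0.58007748 0.19166046] [0.5239801  0.17704583]
```

```bash
cat >> h.py <<'E'
from scipy.spatial.transform import Rotation as Rn
def mv(target,yaw):
    "tool-frame shift in 60mm units from present pose to target(world) and z-turn in 6 deg units"
    o=bot.get_obs(); R=Rn.from_euler('xyz',o["tcp_rot"],degrees=True)
    Rt=Rn.from_euler('xyz',[180,0,yaw],degrees=True)
    print("t",round(o["time"],2),"pos",np.round(o["ee_pos"],4),"rot",np.round(o["tcp_rot"],2),"F",np.round(o["wrist_force"],2),"open",round(o["opening"],4))
    print("shift/60mm (present tool axes)",np.round(R.inv().apply(np.array(target)-o["ee_pos"])/.06,3),"(final tool axes)",np.round(Rt.inv().apply(np.array(target)-o["ee_pos"])/.06,3),"turn/6deg",np.round((R.inv()*Rt).as_rotvec(degrees=True)/6,3))
E
python3 - <<'E'
from h import *
c=viewer.calibration("wrist"); print(c)
o=bot.get_obs(); R=Rn.from_euler('xyz',o["tcp_rot"],degrees=True).as_matrix()
print(R.T@c["T"][:3,:3], R.T@(c["T"][:3,3]-o["ee_pos"]))
yaw=13.6;a=np.radians(yaw);ex=np.array([np.cos(a),np.sin(a),0]);ey=np.array([-np.sin(a),np.cos(a),0])
bar=np.array([.5416,-.1984,.062])
c=viewer.calibration("top")
for p in [(243,316,.038),(357,235,.017),(508,195,.017)]:
    q=onz(c,335+p[0]/6.5,165+p[1]/6.5,p[2])-bar; print(q@ex,q@ey)
mv(bar+ex*.018-ey*.075+[0,0,.188],13.6)
E
```

```text
{'fx': 360.15882119936913, 'fy': 360.15882119936913, 'cx': 320.30682066022865, 'cy': 200.0157851453638, 'T': array([[ 0.30666188, -0.917559  , -0.2530691 ,  0.23334862],
       [-0.95181761, -0.29598984, -0.08020751, -0.50245308],
       [-0.00131076,  0.26547221, -0.96411762,  0.37425038],
       [ 0.        ,  0.        ,  0.        ,  1.        ]])}
[[-7.09735302e-05 -9.64114949e-01 -2.65485142e-01]
 [ 9.99999993e-01 -4.26151979e-05 -1.12577224e-04]
 [ 9.72236826e-05 -2.65485148e-01  9.64114945e-01]] [ 0.06797234 -0.00016866 -0.14360845]
0.010706637982032505 0.06737415209254005
0.038059328577304846 0.005075268214712051
0.04039878051920768 -0.06595447920273756
t 0.1 pos [ 0.1687 -0.5233  0.2306] rot [-179.93   -0.     17.86] F [-0.79  0.48 -0.74] open 0.0854
shift/60mm (present tool axes) [ 7.783 -1.979 -0.32 ] (final tool axes) [ 7.615 -2.552 -0.323] turn/6deg [-0.012  0.     0.71 ]
```

```bash
python3 - <<'E'
from h import *
yaw=13.6;a=np.radians(yaw);ex=np.array([np.cos(a),np.sin(a),0]);ey=np.array([-np.sin(a),np.cos(a),0])
bar=np.array([.5416,-.1984,.062])
mv(bar+ex*.018-ey*.092+[0,0,.14],13.6)
E
```

```text
t 0.1 pos [ 0.1687 -0.5233  0.2306] rot [-179.93   -0.     17.86] F [-0.79  0.48 -0.74] open 0.0854
shift/60mm (present tool axes) [ 7.762 -1.695  0.48 ] (final tool axes) [ 7.615 -2.268  0.477] turn/6deg [-0.012  0.     0.71 ]
```

Call:
{"name": "arm_command", "arguments": {
  "motion": [
    [0,[0,0,-0.2],[0,0,0.71]],
    [0,[0.76,-0.227,0],[0,0,0]],
    [0,[0.76,-0.227,0],[0,0,0]],
    [0,[0.76,-0.227,0],[0,0,0]],
    [0,[0.76,-0.227,0],[0,0,0]],
    [0,[0.76,-0.227,0],[0,0,0]],
    [0,[0.76,-0.227,0],[0,0,0]],
    [0,[0.76,-0.227,0],[0,0,0]],
    [0,[0.76,-0.227,0.15],[0,0,0]],
    [0,[0.76,-0.227,0.25],[0,0,0]],
    [0,[0.76,-0.227,0.28],[0,0,0]],
    [0,[0,0,0],[0,0,0]]
  ],
  "newtons": 30
}}

```text
time: 1.6
ee_pos: [0.5814, -0.2815, 0.1993]
tcp_rot: [-179.8, 0.2, 13.8]
wrist_force: [-0.1, -0.2, 0.1]
opening: -0.0001
```

```bash
python3 - <<'E'
from h import *
import pickle
c=viewer.calibration("wrist"); im=viewer.camera("wrist")
cv2.imwrite("pics/w1.png",im); pickle.dump(c,open("w1.pkl","wb"))
yaw=13.6;a=np.radians(yaw);ex=np.array([np.cos(a),np.sin(a),0]);ey=np.array([-np.sin(a),np.cos(a),0])
bar=np.array([.5416,-.1984,.062])
mv(bar+ex*.018-ey*.092+[0,0,.14],13.6)
E
```

```text
t 1.65 pos [ 0.5804 -0.2827  0.2006] rot [-1.7989e+02  1.4000e-01  1.3730e+01] F [-0.66  0.13  0.11] open 0.0001
shift/60mm (present tool axes) [ 0.002  0.017 -0.023] (final tool axes) [ 0.002  0.017 -0.023] turn/6deg [-0.018  0.023  0.021]
```

View pics/w1.png

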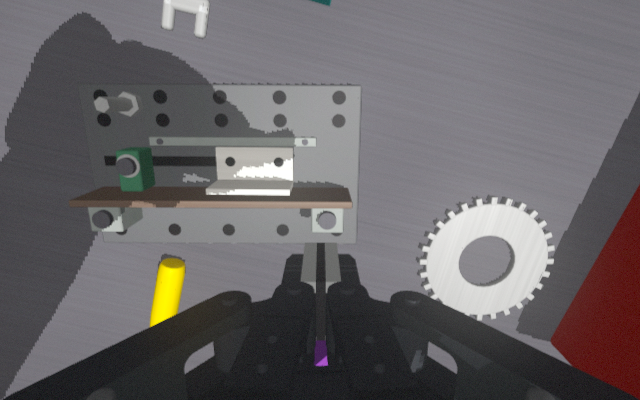

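The plate spans (80,85)-(360,243), the stop is at (135,168), the bracket's foot at (255,165), its leg top at about (250,187), and the bar at v≈195. The gripper is shut, with its tip at about (320,245).

```bash
python3 - <<'E'
import cv2
t=cv2.imread("pics/w1.png")
z=cv2.resize(t[130:215,65:375],None,fx=2.58*1.0,fy=5,interpolation=cv2.INTER_CUBIC)
cv2.imwrite("pics/w1a.png",cv2.resize(t[130:215,65:225],None,fx=5,fy=5,interpolation=cv2.INTER_CUBIC))
cv2.imwrite("pics/w1b.png",cv2.resize(t[130:215,200:360],None,fx=5,fy=5,interpolation=cv2.INTER_CUBIC))
E
```

```text
(no output)
```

View pics/w1a.png

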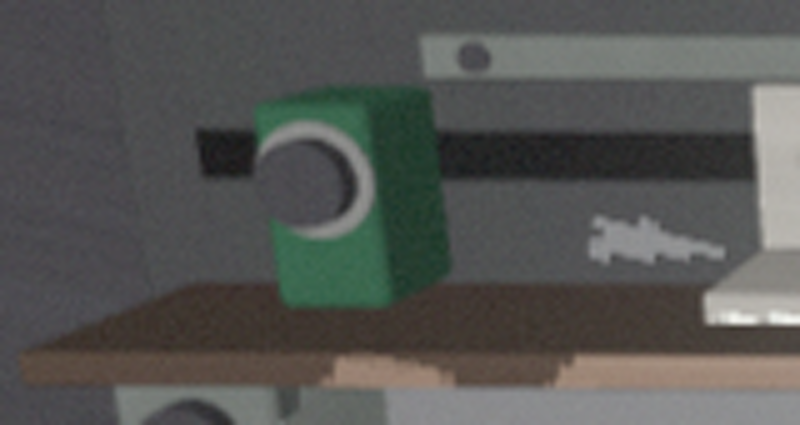

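View pics/w1b.png

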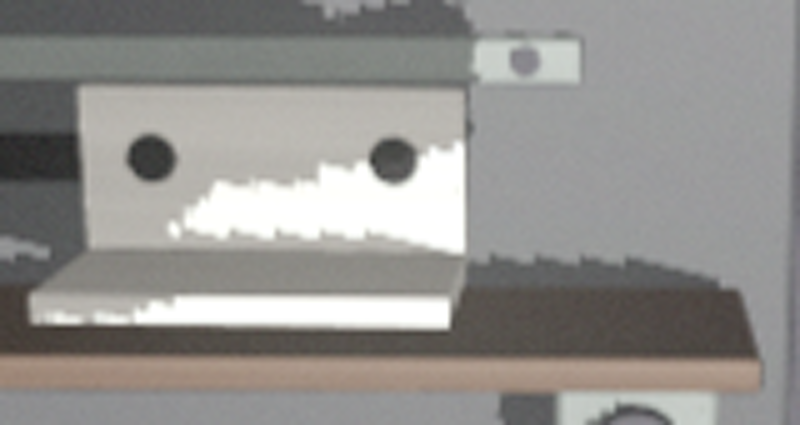

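```bash
python3 - <<'E'
from h import *
import pickle
c=pickle.load(open("w1.pkl","rb"))
A=lambda u,v,z:onz(c,65+u/5,130+v/5,z)
B=lambda u,v,z:onz(c,200+u/5,130+v/5,z)
e=[A(20,352,.062),A(20,385,.062),B(762,358,.062),B(762,388,.062)]
bar=np.mean(e,0); d=(e[0]+e[1]-e[2]-e[3])/2
yaw=np.arctan2(-d[0],d[1]);print("bar",bar,np.linalg.norm(d),np.degrees(yaw),"thick",np.linalg.norm(e[0]-e[1]))
ex=np.array([np.cos(yaw),np.sin(yaw),0]);ey=np.array([-np.sin(yaw),np.cos(yaw),0])
L=lambda p:np.round([(p-bar)@ex*1e3,(p-bar)@ey*1e3],1)
print("stop top",L(A(362,102,.038)),L(A(390,305,.038)),"bottom",L(A(433,88,.012)),L(A(450,270,.012)))
print("foot",L(B(78,87,.017)),L(B(465,85,.017)),"corner",L(B(87,250,.017)),L(B(465,250,.017)))
print("leg",L(B(30,293,.052)),L(B(450,297,.052)),L(B(30,325,.052)),L(B(450,328,.052)))
print("guide",L(A(425,78,.017)),L(B(580,84,.017)))
cs=[onz(c,*p,.012) for p in [(79,85),(360,85),(357,243)]]
print("plate",[L(p) for p in cs],(cs[0]+cs[2])/2)
mv(bar+ex*.022-ey*.092+[0,0,-.02],np.degrees(yaw))
E
```

```text
bar [ 0.54700411 -0.19746299  0.062     ] 0.2304067619907205 13.657563939961483 thick 0.005685764750282631
stop top [40.2 66. ] [ 4.8 65.8] bottom [39.3 65.9] [ 5.  66.9]
foot [40.2  5.6] [ 40.8 -64.3] corner [10.2  6.2] [ 10.4 -63.7]
leg [10.5  5.9] [ 10.1 -63.9] [5.  6.4] [  4.7 -63.8]
guide [41.7 64.7] [ 41. -85.]
plate [array([ 93.9, 122.9]), array([  94.4, -123.5]), array([ -54. , -125.3])] [ 0.5666621  -0.19393915  0.012     ]
t 1.65 pos [ 0.5804 -0.2827  0.2006] rot [-1.7989e+02  1.4000e-01  1.3730e+01] F [-0.66  0.13  0.11] open 0.0001
shift/60mm (present tool axes) [0.168 0.027 2.644] (final tool axes) [0.162 0.022 2.644] turn/6deg [-0.018  0.023  0.012]
```

```bash
python3 - <<'E'
from h import *
import pickle
for n in ("wrist","top","side"):
    c=viewer.calibration(n); o=bot.get_obs(); im=viewer.camera(n); cv2.imwrite(f"pics/{n}2.png",im); pickle.dump(c,open(f"{n}2.pkl","wb"))
    print(o["ee_pos"],o["tcp_rot"]); 
    if n!="wrist": print(n, proj(c,o["ee_pos"]))
    else: print(c["T"])
t=cv2.imread("pics/top2.png"); s=cv2.imread("pics/side2.png");w=cv2.imread("pics/wrist2.png")
cv2.imwrite("pics/top2z.png",cv2.resize(t[160:260,335:460],None,fx=6,fy=6,interpolation=cv2.INTER_CUBIC))
cv2.imwrite("pics/side2z.png",cv2.resize(s[210:310,300:420],None,fx=6,fy=6,interpolation=cv2.INTER_CUBIC))
w1=cv2.imread("pics/w1.png")
print(cv2.phaseCorrelate(w1[80:240,60:360,1].astype(float),w[80:240,60:360,1].astype(float)))
E
```

```text
[ 0.58036758 -0.2826539   0.20064919] [-1.79893598e+02  1.35606972e-01  1.37287606e+01]
[[ 0.23728202 -0.93584658 -0.26055407  0.64673039]
 [-0.97143875 -0.22913914 -0.06166041 -0.26648581]
 [-0.00199845  0.26774322 -0.96348823  0.34409491]
 [ 0.          0.          0.          1.        ]]
[ 0.57979883 -0.28349613  0.20175114] [-1.79950935e+02  7.68553735e-02  1.36573880e+01]
top [440.47561107 185.11655531]
[ 0.57950075 -0.28405825  0.20252454] [-1.79994127e+02  2.62531639e-02  1.36022238e+01]
side [374.69208122 239.18020417]
((-0.8656199885395495, -1.3792880278704445), 0.9165492797849083)
```

View pics/top2z.png

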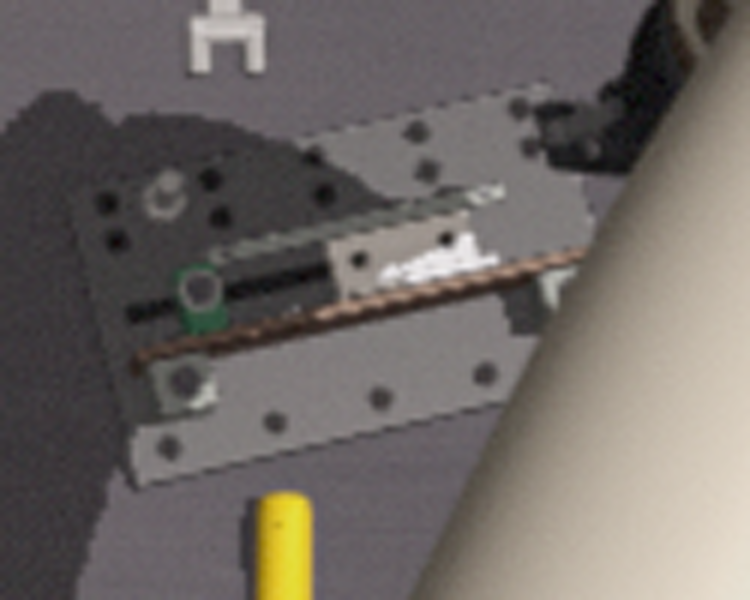

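View pics/side2z.png

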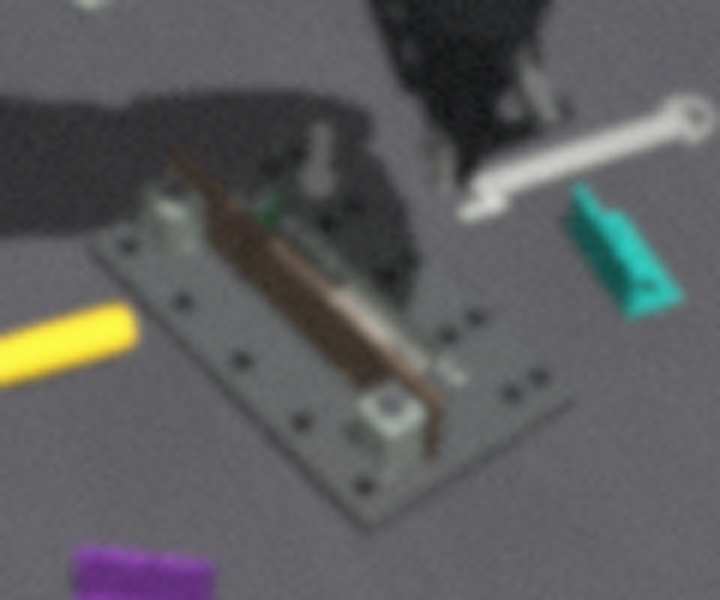

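Call:
{"name": "arm_command", "arguments": {
  "motion": [
    [0,[0,0,0],[0,0,0]],
    [0,[0,0,0],[0,0,0]],
    [0,[0,0,0],[0,0,0]],
    [0,[0,0,0],[0,0,0]]
  ]
}}

```text
time: 2.3
ee_pos: [0.5798, -0.284, 0.2026]
tcp_rot: [180.0, -0.0, 13.6]
wrist_force: [0.2, 1.2, -0.2]
opening: 0.0003
```

```bash
python3 - <<'E'
from h import *
import pickle
o=bot.get_obs();c=viewer.calibration("wrist"); im=viewer.camera("wrist"); cv2.imwrite("pics/w3.png",im); pickle.dump(c,open("w3.pkl","wb"))
print(o["ee_pos"],o["tcp_rot"],o["wrist_force"]);print(bot.get_obs()["ee_pos"])
R=Rn.from_euler('xyz',o["tcp_rot"],degrees=True).as_matrix()
print(R.T@(c["T"][:3,3]-o["ee_pos"]))
w1=cv2.imread("pics/w1.png")
print(cv2.phaseCorrelate(w1[80:240,60:360,1].astype(float),im[80:240,60:360,1].astype(float)))
cv2.imwrite("pics/w3a.png",cv2.resize(im[130:215,65:225],None,fx=5,fy=5,interpolation=cv2.INTER_CUBIC))
cv2.imwrite("pics/w3b.png",cv2.resize(im[130:215,200:360],None,fx=5,fy=5,interpolation=cv2.INTER_CUBIC))
E
```

```text
[ 0.57978131 -0.2839606   0.202589  ] [ 1.79995921e+02 -5.79370983e-03  1.35901439e+01] [ 0.18562667  1.17913671 -0.19168072]
[ 0.57983535 -0.28390229  0.20255285]
[ 0.06795818 -0.00020576 -0.14359586]
((-2.087090653968943, -2.0994232306182283), 0.8887139720943975)
```

View pics/w3a.png

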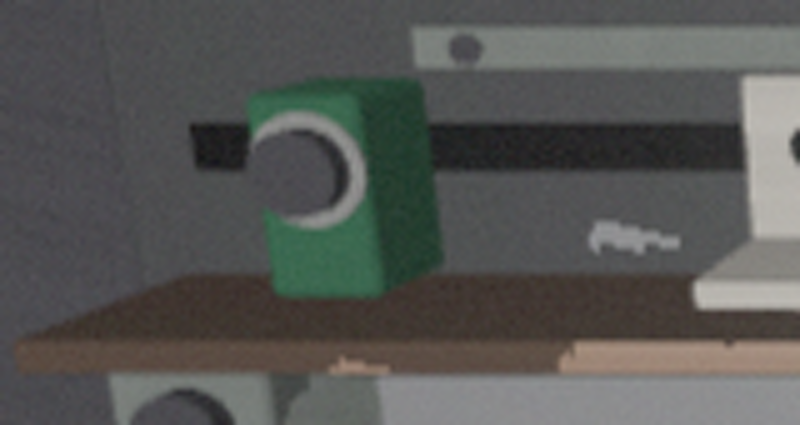

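View pics/w3b.png

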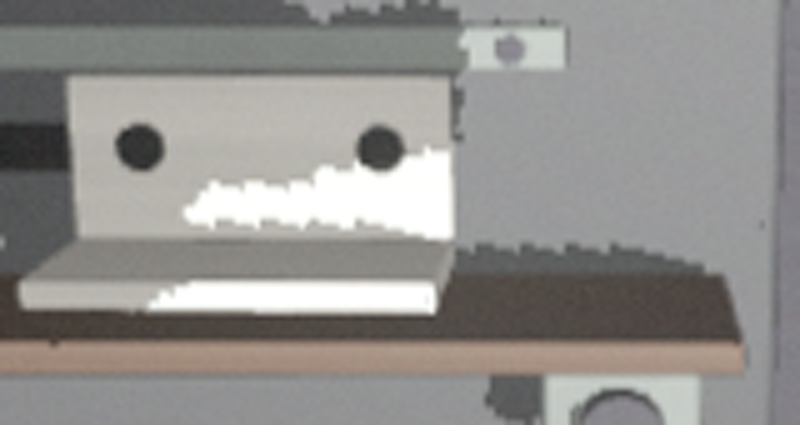

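```bash
python3 - <<'E'
from h import *
import pickle
c=pickle.load(open("w3.pkl","rb"))
A=lambda u,v,z:onz(c,65+u/5,130+v/5,z)
B=lambda u,v,z:onz(c,200+u/5,130+v/5,z)
e=[A(18,340,.062),A(18,373,.062),B(743,344,.062),B(743,374,.062)]
bar=np.mean(e,0); d=(e[0]+e[1]-e[2]-e[3])/2
yaw=np.arctan2(-d[0],d[1]);print("bar",bar,np.linalg.norm(d),np.degrees(yaw),"thick",np.linalg.norm(e[0]-e[1]))
ex=np.array([np.cos(yaw),np.sin(yaw),0]);ey=np.array([-np.sin(yaw),np.cos(yaw),0])
L=lambda p:np.round([(p-bar)@ex*1e3,(p-bar)@ey*1e3],1)
print("stop top",L(A(352,93,.038)),L(A(381,297,.038)),"bottom",L(A(424,80,.012)),L(A(441,262,.012)))
print("foot",L(B(68,75,.017)),L(B(451,74,.017)),"corner",L(B(77,239,.017)),L(B(453,239,.017)))
print("leg",L(B(18,283,.052)),L(B(437,283,.052)),L(B(20,310,.052)),L(B(437,313,.052)))
print("guide inner",L(A(415,68,.017)),L(B(565,70,.017)))
mv(bar+ex*.022-ey*.092+[0,0,-.02],np.degrees(yaw))
# top/ side bar ends from first pictures
ct=viewer.calibration("top");cs=viewer.calibration("side")
for p in (e[0],e[2]): print(proj(ct,p),proj(cs,p))
E
```

```text
bar [ 0.54695892 -0.19749425  0.062     ] 0.2294043089452686 13.481403472415987 thick 0.005709574571064492
stop top [40.1 66.5] [ 4.3 66.2] bottom [39.2 66.2] [ 4.8 67.2]
foot [40.8  5.6] [ 41.1 -64.1] corner [10.4  6.3] [ 10.5 -63.8]
leg [10.2  6.4] [ 10.3 -63.9] [5.5 6.4] [  5.2 -63.8]
guide inner [42.  65.2] [ 41.9 -84.8]
t 2.35 pos [ 0.5798 -0.2839  0.2026] rot [180.   -0.   13.6] F [ 0.15  0.12 -0.04] open -0.0002
shift/60mm (present tool axes) [0.169 0.005 2.676] (final tool axes) [0.17  0.005 2.676] turn/6deg [ 0.001 -0.001  0.02 ]
[357.39610186 216.56293454] [329.59012027 233.21776081]
[436.3167513  198.59460831] [373.78451727 275.90392554]
```

```bash
python3 - <<'E'
from h import *
import pickle
c=pickle.load(open("w3.pkl","rb"))
R=Rn.from_euler('xyz',[180,0,13.6],degrees=True).as_matrix(); t=np.array([0.5798,-.2839,.2026])
for p in [(0,0,0),(.011,0,0),(-.011,0,0),(.011,.014,0),(.011,-.014,0),(.011,0,-.02)]: print(p,proj(c,t+R@np.array(p)))
im=cv2.imread("pics/w3.png"); cv2.imwrite("pics/w3t.png",cv2.resize(im[220:320,240:400],None,fx=5,fy=5,interpolation=cv2.INTER_CUBIC))
t=cv2.imread("pics/top2.png")
cv2.imwrite("pics/top2t.png",cv2.resize(t[155:205,400:480],None,fx=9,fy=9,interpolation=cv2.INTER_CUBIC))
E
```

```text
(0, 0, 0) [320.71456852 263.01670984]
(0.011, 0, 0) [320.71607656 239.33795684]
(-0.011, 0, 0) [320.71311573 285.82809324]
(0.011, 0.014, 0) [353.55497298 239.33145094]
(0.011, -0.014, 0) [287.87800389 239.34446258]
(0.011, 0, -0.02) [320.77077278 259.22296393]
```

View pics/w3t.png

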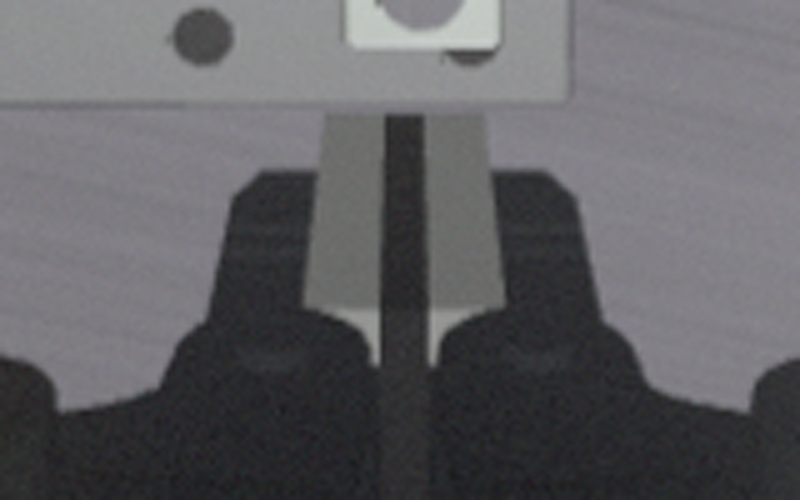

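View pics/top2t.png

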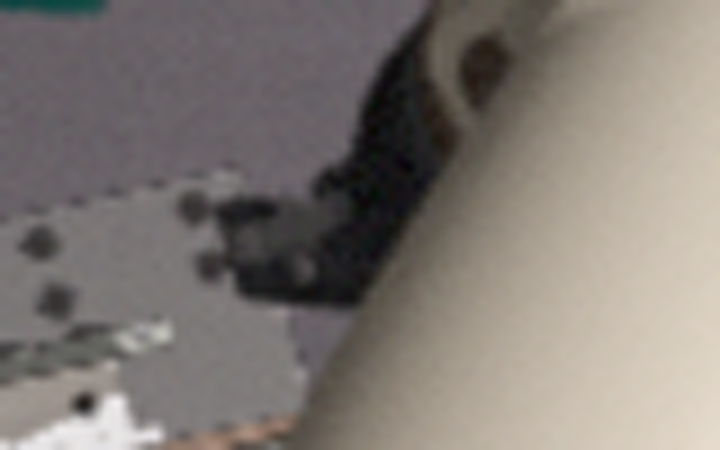

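The arm has settled. The wrist view puts the bar at (0.547,-0.197) and the top view at about x 0.542, so they differ by 5 mm. I'll go down into the track, touch the bar's face to settle this, then push.

Call:
{"name": "arm_command", "arguments": {
  "motion": [
    [0,[0.145,0.005,0],[0,0,0]],
    [0,[0,0,0.6],[0,0,0]],
    [0,[0,0,0.7],[0,0,0]],
    [0,[0,0,0.7],[0,0,0]],
    [0,[0,0,0.5],[0,0,0]],
    [0,[0,0,0.2],[0,0,0]],
    [0,[0,0,0.1],[0,0,0]],
    [0,[0,0,0],[0,0,0]],
    [0,[0,0,0],[0,0,0]],
    [0,[0,0,0],[0,0,0]]
  ]
}}

```text
time: 3.6
ee_pos: [0.5888, -0.2823, 0.0354]
tcp_rot: [180.0, -0.1, 13.6]
wrist_force: [-0.2, 0.6, -0.1]
opening: -0.0002
```

```bash
python3 - <<'E'
from h import *
import pickle
o=bot.get_obs();c=viewer.calibration("wrist"); im=viewer.camera("wrist"); cv2.imwrite("pics/w4.png",im); pickle.dump(c,open("w4.pkl","wb"))
s=viewer.camera("side"); cv2.imwrite("pics/s4.png",cv2.resize(s[200:310,300:420],None,fx=5,fy=5,interpolation=cv2.INTER_CUBIC))
print(o["ee_pos"],o["tcp_rot"],o["wrist_force"])
E
```

```text
[ 0.58884688 -0.28231043  0.03543359] [ 1.79950199e+02 -6.11980926e-02  1.36026445e+01] [-0.2005331   0.63553694 -0.12771986]
```

View pics/w4.png

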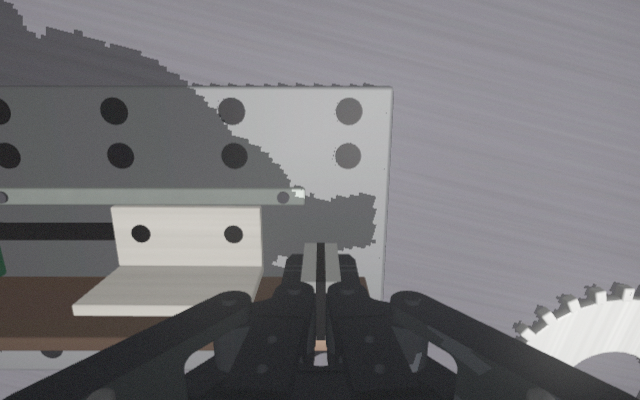

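View pics/s4.png

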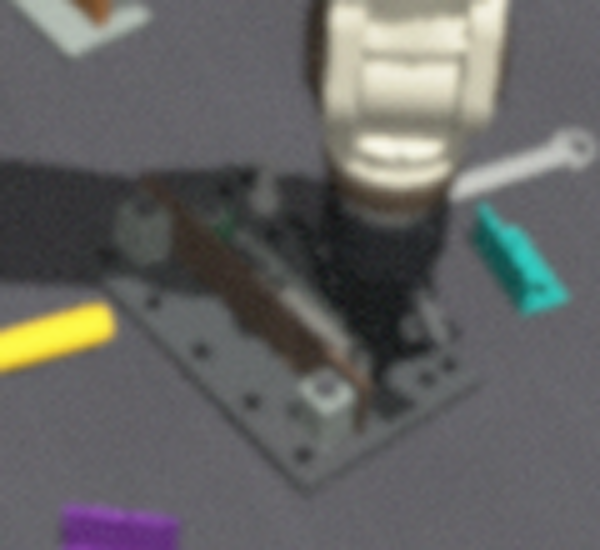

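The finger is over the track, between the bar and the guide line and clear of the bracket's end at u≈262. Next I go down and feel for the bar's face.

Call:
{"name": "arm_command", "arguments": {
  "motion": [
    [0,[0,0,0.15],[0,0,0]],
    [0,[0,0,0.1],[0,0,0]],
    [0,[0,0,0.05],[0,0,0]],
    [0,[0,0,0.03],[0,0,0]],
    [0,[-0.02,0,0],[0,0,0]],
    [0,[-0.02,0,0],[0,0,0]],
    [0,[-0.01,0,0],[0,0,0]],
    [0,[0,0,0],[0,0,0]],
    [0,[0,0,0],[0,0,0]]
  ]
}}

```text
time: 4.82
ee_pos: [0.5855, -0.2828, 0.0147]
tcp_rot: [180.0, -0.0, 13.6]
wrist_force: [-0.2, -0.5, 0.3]
opening: 0.0002
```

Call:
{"name": "arm_command", "arguments": {
  "motion": [
    [0,[-0.01,0,0],[0,0,0]],
    [0,[-0.01,0,0],[0,0,0]],
    [0,[-0.01,0,0],[0,0,0]],
    [0,[0,0,0],[0,0,0]],
    [0,[0,0,0],[0,0,0]]
  ]
}}

```text
time: 5.45
ee_pos: [0.5843, -0.2831, 0.0147]
tcp_rot: [180.0, -0.1, 13.6]
wrist_force: [5.7, 0.1, -1.8]
opening: -0.0
```

Call:
{"name": "arm_command", "arguments": {
  "motion": [
    [0,[-0.01,0,0],[0,0,0]],
    [0,[-0.01,0,0],[0,0,0]],
    [0,[0,0,0],[0,0,0]],
    [0,[0,0,0],[0,0,0]]
  ]
}}

```text
time: 5.95
ee_pos: [0.5843, -0.2831, 0.0148]
tcp_rot: [180.0, -0.2, 13.7]
wrist_force: [13.1, 1.8, -5.0]
opening: -0.0001
```

Contact with the bar face is at TCP (0.5843,-0.2831), so the wrist view is right to about 2 mm, and the arm gives about 6 N/mm. Next I centre the finger in the track and push toward the stop.

Call:
{"name": "arm_command", "arguments": {
  "motion": [
    [0,[0.1,0,0],[0,0,0]],
    [0,[0.108,0,0],[0,0,0]],
    [0,[0,-0.06,0],[0,0,0]],
    [0,[0,-0.06,0],[0,0,0]],
    [0,[0,-0.04,0],[0,0,0]],
    [0,[0,-0.03,0],[0,0,0]],
    [0,[0,-0.03,0],[0,0,0]],
    [0,[0,-0.03,0],[0,0,0]],
    [0,[0,-0.03,0],[0,0,0]],
    [0,[0,-0.04,0],[0,0,0]],
    [0,[0,-0.04,0],[0,0,0]],
    [0,[0,-0.04,0],[0,0,0]]
  ]
}}

```text
time: 7.45
ee_pos: [0.5891, -0.2572, 0.0147]
tcp_rot: [180.0, -0.0, 13.6]
wrist_force: [0.2, -1.3, -0.7]
opening: -0.0
```

Call:
{"name": "arm_command", "arguments": {
  "motion": [
    [0,[0,-0.04,0],[0,0,0]],
    [0,[0,-0.04,0],[0,0,0]],
    [0,[0,-0.04,0],[0,0,0]],
    [0,[0,-0.04,0],[0,0,0]],
    [0,[0,-0.04,0],[0,0,0]],
    [0,[0,-0.04,0],[0,0,0]],
    [0,[0,-0.04,0],[0,0,0]],
    [0,[0,-0.04,0],[0,0,0]],
    [0,[0,-0.04,0],[0,0,0]],
    [0,[0,0,0],[0,0,0]],
    [0,[0,0,0],[0,0,0]]
  ]
}}

```text
time: 8.82
ee_pos: [0.584, -0.2361, 0.0147]
tcp_rot: [-180.0, 0.0, 13.6]
wrist_force: [-0.1, 0.2, 1.0]
opening: -0.0
```

```bash
python3 - <<'E'
from h import *
import pickle
o=bot.get_obs();c=viewer.calibration("wrist"); im=viewer.camera("wrist"); cv2.imwrite("pics/w5.png",im); pickle.dump(c,open("w5.pkl","wb"))
print(o["ee_pos"],o["tcp_rot"],o["wrist_force"])
E
```

```text
[ 0.58395642 -0.23614995  0.01469406] [-1.79988157e+02  1.06592938e-04  1.36097299e+01] [-0.09944259  0.20531958  1.00980292]
```

View pics/w5.png

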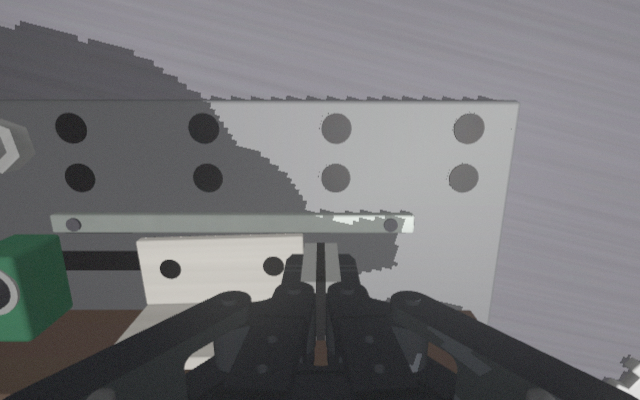

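```bash
python3 - <<'E'
from h import *
import pickle
c=pickle.load(open("w5.pkl","rb"))
yaw=np.radians(13.6);ex=np.array([np.cos(yaw),np.sin(yaw),0]);ey=np.array([-np.sin(yaw),np.cos(yaw),0])
bar=np.array([.5470,-.1975,.062])+ex*.0019
L=lambda u,v,z:np.round([(onz(c,u,v,z)-bar)@ex*1e3+1.9,(onz(c,u,v,z)-bar)@ey*1e3],1)
print("foot +y",L(138,240,.017),L(147,303,.017),"-y",L(302,235,.017),L(303,260,.017))
print("stop", L(61,236,.012),L(72,297,.012),"top",L(11,244,.038),L(35,338,.038))
o=bot.get_obs();print((o["ee_pos"]-bar)@ex,(o["ee_pos"]-bar)@ey)
im=cv2.imread("pics/w5.png");cv2.imwrite("pics/w5z.png",cv2.resize(im[200:350,0:330],None,fx=2.4,fy=2.4,interpolation=cv2.INTER_CUBIC))
E
```

```text
foot +y [38.5 30.5] [ 8.7 30.5] -y [ 40.7 -38.4] [ 29.4 -38.6]
stop [38.3 66.3] [ 8.7 67. ] top [45.3 64.9] [ 6.2 64.5]
0.02494484132503738 -0.0462939607492632
```

View pics/w5z.png

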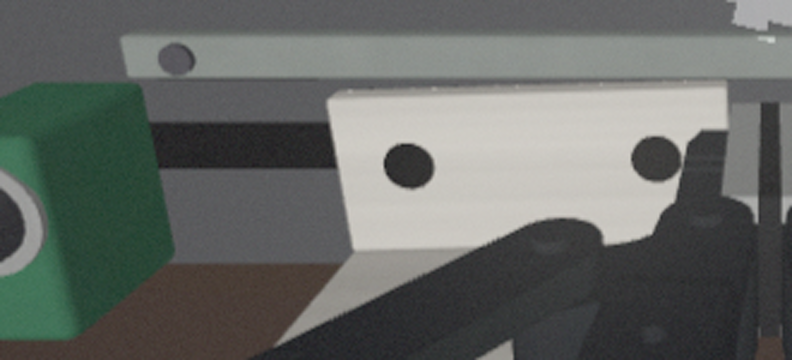

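The foot's +y end is 36 mm from the stop and the finger bears on its other end.

Call:
{"name": "arm_command", "arguments": {
  "motion": [
    [0,[0,-0.03,0],[0,0,0]],
    [0,[0,-0.03,0],[0,0,0]],
    [0,[0,-0.03,0],[0,0,0]],
    [0,[0,-0.03,0],[0,0,0]],
    [0,[0,-0.03,0],[0,0,0]],
    [0,[0,-0.03,0],[0,0,0]],
    [0,[0,-0.03,0],[0,0,0]],
    [0,[0,-0.03,0],[0,0,0]],
    [0,[0,-0.03,0],[0,0,0]],
    [0,[0,-0.03,0],[0,0,0]],
    [0,[0,-0.03,0],[0,0,0]],
    [0,[0,-0.03,0],[0,0,0]]
  ]
}}

```text
time: 10.38
ee_pos: [0.5789, -0.2151, 0.0147]
tcp_rot: [180.0, -0.0, 13.6]
wrist_force: [-0.5, -0.7, -0.7]
opening: 0.0001
```

Call:
{"name": "arm_command", "arguments": {
  "motion": [
    [0,[0,-0.025,0],[0,0,0]],
    [0,[0,-0.025,0],[0,0,0]],
    [0,[0,-0.025,0],[0,0,0]],
    [0,[0,-0.025,0],[0,0,0]],
    [0,[0,-0.02,0],[0,0,0]],
    [0,[0,-0.02,0],[0,0,0]],
    [0,[0,-0.02,0],[0,0,0]],
    [0,[0,-0.02,0],[0,0,0]],
    [0,[0,0,0],[0,0,0]]
  ]
}}

```text
time: 11.5
ee_pos: [0.5763, -0.2046, 0.0147]
tcp_rot: [-180.0, 0.0, 13.6]
wrist_force: [0.7, 0.2, 0.1]
opening: 0.0003
```

Call:
{"name": "arm_command", "arguments": {
  "motion": [
    [0,[0,-0.015,0],[0,0,0]],
    [0,[0,-0.015,0],[0,0,0]],
    [0,[0,0,0],[0,0,0]],
    [0,[0,0,0],[0,0,0]]
  ]
}}

```text
time: 12.0
ee_pos: [0.5759, -0.2029, 0.0147]
tcp_rot: [-180.0, -0.0, 13.6]
wrist_force: [-0.7, -0.3, -0.9]
opening: 0.0
```

Call:
{"name": "arm_command", "arguments": {
  "motion": [
    [0,[0,-0.01,0],[0,0,0]],
    [0,[0,-0.01,0],[0,0,0]],
    [0,[0,0,0],[0,0,0]],
    [0,[0,0,0],[0,0,0]]
  ]
}}

```text
time: 12.5
ee_pos: [0.5757, -0.2022, 0.0148]
tcp_rot: [180.0, -0.0, 13.6]
wrist_force: [1.2, -5.1, -1.4]
opening: 0.0002
```

Call:
{"name": "arm_command", "arguments": {
  "motion": [
    [0,[0,-0.01,0],[0,0,0]],
    [0,[0,-0.01,0],[0,0,0]],
    [0,[0,0,0],[0,0,0]],
    [0,[0,0,0],[0,0,0]]
  ]
}}

```text
time: 13.0
ee_pos: [0.5756, -0.2019, 0.015]
tcp_rot: [179.9, -0.0, 13.6]
wrist_force: [0.7, -9.3, -0.5]
opening: -0.0001
```

```bash
python3 - <<'E'
from h import *
import pickle
o=bot.get_obs();c=viewer.calibration("wrist"); im=viewer.camera("wrist"); cv2.imwrite("pics/w6.png",im); pickle.dump(c,open("w6.pkl","wb"))
print(o["ee_pos"],o["tcp_rot"],o["wrist_force"])
cv2.imwrite("pics/w6z.png",cv2.resize(im[200:350,60:330],None,fx=2.9,fy=2.9,interpolation=cv2.INTER_CUBIC))
E
```

```text
[ 0.5756111  -0.2019141   0.01502424] [ 1.79860141e+02 -4.60401113e-03  1.35585303e+01] [ 0.65557147 -9.34638139 -0.46813533]
```

View pics/w6z.png

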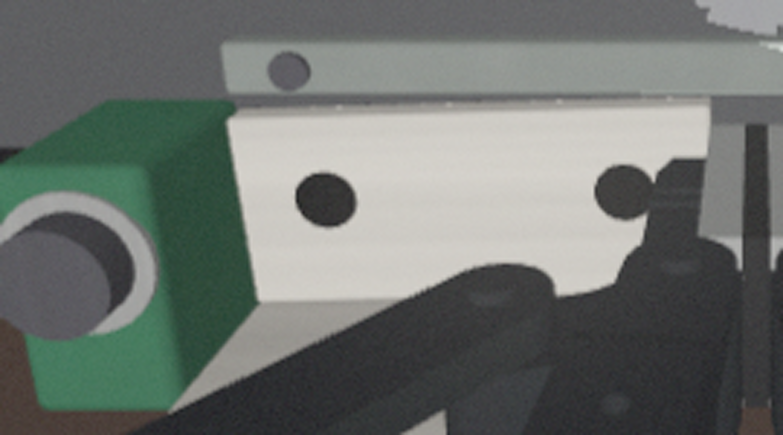

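```bash
python3 - <<'E'
from h import *
import pickle
c=pickle.load(open("w6.pkl","rb"))
yaw=np.radians(13.6);ex=np.array([np.cos(yaw),np.sin(yaw),0]);ey=np.array([-np.sin(yaw),np.cos(yaw),0])
bar=np.array([.5470,-.1975,.062])+ex*.0019
L=lambda u,v,z:np.round([(onz(c,60+u/2.9,200+v/2.9,z)-bar)@ex*1e3+1.9,(onz(c,60+u/2.9,200+v/2.9,z)-bar)@ey*1e3],1)
print("foot +y",L(229,117,.017),L(258,301,.017),"-y",L(710,103,.017),L(704,160,.017))
print("guide",L(228,93,.017),L(720,95,.017))
E
```

```text
foot +y [38.3 65.4] [ 8.2 65. ] -y [40.3 -4.3] [31.4 -3.3]
guide [42.  65.1] [41.5 -5.8]
```

Wrist view: the foot's +y end lies on the stop (65 mm), but the bracket is about 0.02-0.03 rad askew, with its far end off the bar. I'll push once more nearer the leg to square it.

Call:
{"name": "arm_command", "arguments": {
  "motion": [
    [0,[0,0.1,0],[0,0,0]],
    [0,[0,0.13,0],[0,0,0]],
    [0,[-0.07,0,0],[0,0,0]],
    [0,[-0.07,0,0],[0,0,0]],
    [0,[0,0,0],[0,0,0]],
    [0,[0,-0.02,0],[0,0,0]],
    [0,[0,-0.02,0],[0,0,0]],
    [0,[0,0,0],[0,0,0]],
    [0,[0,0,0],[0,0,0]]
  ]
}}

```text
time: 14.18
ee_pos: [0.5699, -0.2137, 0.0147]
tcp_rot: [180.0, -0.0, 13.6]
wrist_force: [-0.0, -1.0, 0.0]
opening: 0.0001
```

Call:
{"name": "arm_command", "arguments": {
  "motion": [
    [0,[0,-0.015,0],[0,0,0]],
    [0,[0,-0.015,0],[0,0,0]],
    [0,[0,-0.015,0],[0,0,0]],
    [0,[0,0,0],[0,0,0]],
    [0,[0,0,0],[0,0,0]]
  ]
}}

```text
time: 14.8
ee_pos: [0.5693, -0.2111, 0.0147]
tcp_rot: [180.0, 0.0, 13.6]
wrist_force: [-0.4, 0.3, 0.1]
opening: 0.0002
```

```bash
python3 - <<'E'
from h import *
o=bot.get_obs();im=viewer.camera("wrist"); cv2.imwrite("pics/w7.png",im)
print(o["ee_pos"],o["tcp_rot"],o["wrist_force"])
cv2.imwrite("pics/w7z.png",cv2.resize(im[200:350,60:360],None,fx=2.6,fy=2.6,interpolation=cv2.INTER_CUBIC))
E
```

```text
[ 0.56927739 -0.21108985  0.01468517] [1.79997720e+02 8.49069787e-05 1.36081556e+01] [-0.42215054  0.34685206  0.07312423]
```

View pics/w7z.png

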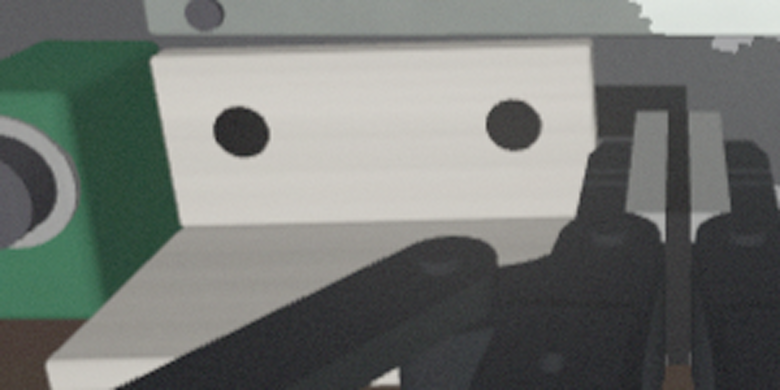

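Call:
{"name": "arm_command", "arguments": {
  "motion": [
    [0,[0,-0.015,0],[0,0,0]],
    [0,[0,-0.015,0],[0,0,0]],
    [0,[0,-0.01,0],[0,0,0]],
    [0,[0,0,0],[0,0,0]]
  ]
}}

```text
time: 15.35
ee_pos: [0.5687, -0.2087, 0.0147]
tcp_rot: [180.0, 0.0, 13.6]
wrist_force: [-1.8, -0.4, -0.0]
opening: 0.0001
```

Call:
{"name": "arm_command", "arguments": {
  "motion": [
    [0,[0,-0.015,0],[0,0,0]],
    [0,[0,-0.015,0],[0,0,0]],
    [0,[0,0,0],[0,0,0]]
  ]
}}

```text
time: 15.72
ee_pos: [0.5683, -0.2069, 0.0147]
tcp_rot: [-180.0, 0.0, 13.6]
wrist_force: [1.1, -0.1, 0.8]
opening: 0.0001
```

Call:
{"name": "arm_command", "arguments": {
  "motion": [
    [0,[0,-0.015,0],[0,0,0]],
    [0,[0,-0.015,0],[0,0,0]],
    [0,[0,0,0],[0,0,0]]
  ]
}}

```text
time: 16.1
ee_pos: [0.5679, -0.2052, 0.0147]
tcp_rot: [180.0, -0.0, 13.6]
wrist_force: [-0.1, -0.3, 0.2]
opening: 0.0
```

Call:
{"name": "arm_command", "arguments": {
  "motion": [
    [0,[0,-0.01,0],[0,0,0]],
    [0,[0,-0.01,0],[0,0,0]],
    [0,[0,-0.01,0],[0,0,0]],
    [0,[0,0,0],[0,0,0]],
    [0,[0,0,0],[0,0,0]]
  ]
}}

```text
time: 16.73
ee_pos: [0.5675, -0.2045, 0.015]
tcp_rot: [179.9, 0.0, 13.6]
wrist_force: [-1.2, -5.1, 1.5]
opening: 0.0001
```

Call:
{"name": "arm_command", "arguments": {
  "motion": [
    [0,[0,-0.01,0],[0,0,0]],
    [0,[0,-0.005,0],[0,0,0]],
    [0,[0,0,0],[0,0,0]],
    [0,[0,0,0],[0,0,0]]
  ]
}}

```text
time: 17.23
ee_pos: [0.5673, -0.2043, 0.0152]
tcp_rot: [179.8, 0.0, 13.5]
wrist_force: [-0.9, -9.3, 0.9]
opening: 0.0004
```

```bash
python3 - <<'E'
from h import *
import pickle
o=bot.get_obs();c=viewer.calibration("wrist");im=viewer.camera("wrist"); cv2.imwrite("pics/w8.png",im); pickle.dump(c,open("w8.pkl","wb"))
print(o["ee_pos"],o["tcp_rot"],o["wrist_force"])
cv2.imwrite("pics/w8z.png",cv2.resize(im[180:330,60:360],None,fx=2.6,fy=2.6,interpolation=cv2.INTER_CUBIC))
E
```

```text
[ 0.56730911 -0.20432728  0.01519542] [1.79816266e+02 1.32357727e-02 1.35375122e+01] [-0.94114253 -9.27382699  0.85594027]
```

View pics/w8z.png

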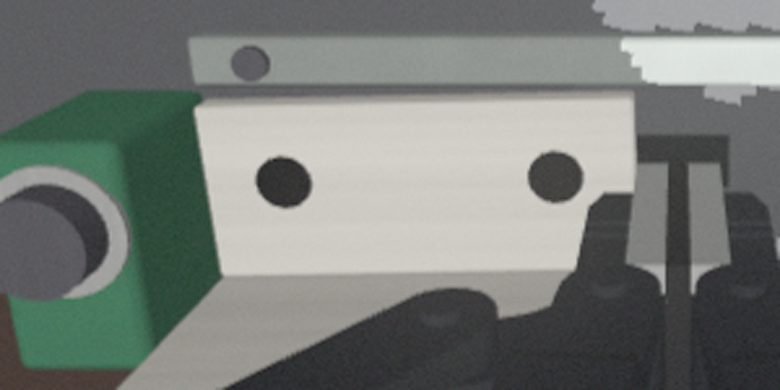

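Call:
{"name": "arm_command", "arguments": {
  "motion": [
    [0,[0,0.1,0],[0,0,0]],
    [0,[0,0.15,0],[0,0,0]],
    [0,[0,0,-0.4],[0,0,0]],
    [0,[0,0,-0.8],[0,0,0]],
    [0,[0,0,-0.9],[0,0,0]],
    [0,[0,0,-0.9],[0,0,0]],
    [0,[0,0,-0.9],[0,0,0]],
    [0,[0,0,-0.6],[0,0,0]],
    [1,[0,0,0],[0,0,0]],
    [1,[0,0,0],[0,0,0]]
  ]
}}

```text
time: 18.52
ee_pos: [0.5708, -0.2173, 0.2835]
tcp_rot: [-179.9, 0.1, 13.6]
wrist_force: [-0.7, -0.3, -0.0]
opening: 0.0356
```

```bash
python3 - <<'E'
from h import *
o=bot.get_obs();im=viewer.camera("wrist"); cv2.imwrite("pics/w9.png",im)
mv([.558,.187,.30],102.6); print(o["q"])
E
```

```text
t 18.57 pos [ 0.5706 -0.2172  0.2831] rot [-1.7992e+02  1.0000e-01  1.3600e+01] F [ 0.43 -0.03  0.37] open 0.0431
shift/60mm (present tool axes) [ 1.38  -6.598 -0.275] (final tool axes) [ 6.621  1.265 -0.282] turn/6deg [-2.3000e-02  3.0000e-03 -1.4833e+01]
[-2.08502862e+01  1.55805835e+01  2.81535263e+01  1.02644550e+02
  1.30819627e-02  1.45545834e+02]
```

View pics/w9.png

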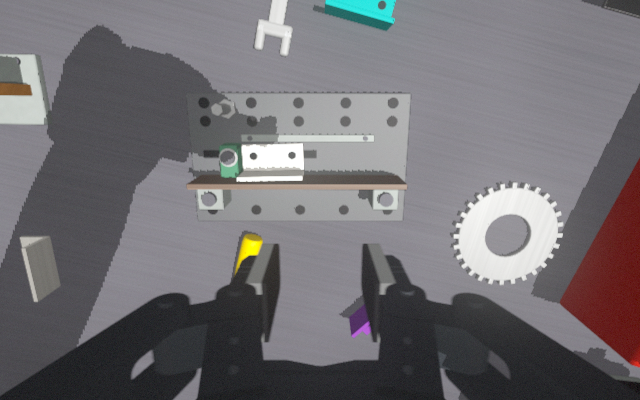

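```bash
python3 - <<'E'
import numpy as np
d=np.array([.558-.5708,.187+.2173]); n=14
for k in range(n):
    y=np.radians(13.6+6*k); tx=np.array([np.cos(y),np.sin(y)]);ty=np.array([np.sin(y),-np.cos(y)])
    print(k,np.round([d@tx/n/.06,d@ty/n/.06],2))
E
```

```text
0 [ 0.1  -0.47]
1 [ 0.15 -0.46]
2 [ 0.19 -0.44]
3 [ 0.24 -0.42]
4 [ 0.28 -0.39]
5 [ 0.32 -0.36]
6 [ 0.36 -0.32]
7 [ 0.39 -0.28]
8 [ 0.42 -0.24]
9 [ 0.44 -0.2 ]
10 [ 0.46 -0.15]
11 [ 0.47 -0.1 ]
12 [ 0.48 -0.05]
13 [ 0.48 -0.  ]
```

Call:
{"name": "arm_command", "arguments": {
  "motion": [
    [1,[0.1,-0.47,-0.1],[0,0,-1]],
    [1,[0.15,-0.46,-0.1],[0,0,-1]],
    [1,[0.19,-0.44,-0.08],[0,0,-1]],
    [1,[0.24,-0.42,0],[0,0,-1]],
    [1,[0.28,-0.39,0],[0,0,-1]],
    [1,[0.32,-0.36,0],[0,0,-1]],
    [1,[0.36,-0.32,0],[0,0,-1]],
    [1,[0.39,-0.28,0],[0,0,-1]],
    [1,[0.42,-0.24,0],[0,0,-1]],
    [1,[0.44,-0.2,0],[0,0,-1]],
    [1,[0.46,-0.15,0],[0,0,-1]],
    [1,[0.47,-0.1,0],[0,0,-1]]
  ]
}}

```text
time: 20.08
ee_pos: [0.56, 0.1304, 0.2999]
tcp_rot: [-179.9, 0.0, 85.8]
wrist_force: [-0.6, 0.6, 0.2]
opening: 0.0853
```

Call:
{"name": "arm_command", "arguments": {
  "motion": [
    [1,[0.48,-0.05,0],[0,0,-1]],
    [1,[0.48,0,0],[0,0,-1]],
    [1,[0,0,0],[0,0,-0.83]],
    [1,[0,0,0],[0,0,0]],
    [1,[0,0,0],[0,0,0]],
    [1,[0,0,0],[0,0,0]]
  ]
}}

```text
time: 20.82
ee_pos: [0.5589, 0.1869, 0.3013]
tcp_rot: [-180.0, 0.0, 102.5]
wrist_force: [0.8, -0.6, -0.6]
opening: 0.0849
```

```bash
python3 - <<'E'
from h import *
import pickle
o=bot.get_obs();c=viewer.calibration("wrist");im=viewer.camera("wrist"); cv2.imwrite("pics/w10.png",im); pickle.dump(c,open("w10.pkl","wb"))
print(o["ee_pos"],o["tcp_rot"],o["wrist_force"],o["q"])
E
```

```text
[0.55889965 0.18688271 0.30125217] [-1.79979486e+02  8.40495239e-04  1.02487026e+02] [ 0.84926137 -0.58296254 -0.57233465] [1.84880728e+01 1.30808821e+01 2.71754635e+01 1.04115071e+02
 1.30877445e-03 9.60010466e+01]
```

View pics/w10.png

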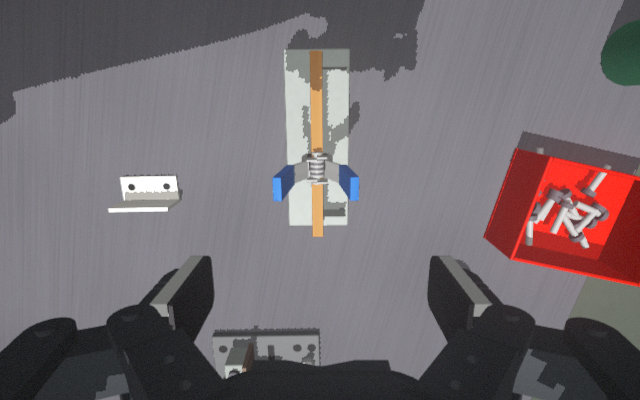

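```bash
python3 - <<'E'
import cv2
im=cv2.imread("pics/w10.png")
cv2.imwrite("pics/w10z.png",cv2.resize(im[140:245,255:375],None,fx=5.5,fy=5.5,interpolation=cv2.INTER_CUBIC))
E
```

```text
(no output)
```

View pics/w10z.png

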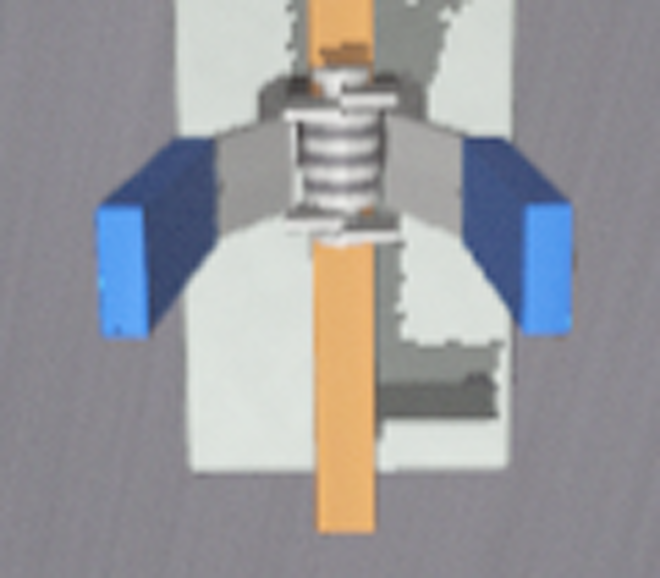

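```bash
python3 - <<'E'
from h import *
import pickle
c=pickle.load(open("w10.pkl","rb"))
Z=lambda u,v,z:onz(c,255+u/5.5,140+v/5.5,z)
l=np.mean([Z(*p,.174) for p in [(98,205),(145,205),(148,338),(103,338)]],0)
r=np.mean([Z(*p,.174) for p in [(523,205),(570,205),(570,333),(525,333)]],0)
print("handles",l,r,(l+r)/2,"outer span",np.linalg.norm(Z(98,205,.174)-Z(570,205,.174)),"width",np.linalg.norm(Z(98,205,.174)-Z(103,338,.174)))
d=r-l; print("x-axis yaw",np.degrees(np.arctan2(d[1],d[0])))
cl=Z(285,155,.082);
e1=Z(346,533,.075); e2=onz(c,316.7,52,.075); d=e2-e1
print("rail",e1,e2,(e1+e2)/2,np.linalg.norm(d),np.degrees(np.arctan2(-d[0],d[1])))
print("coil",Z(343,160,.088), "rail thickness",np.linalg.norm(Z(317,533,.075)-Z(375,533,.075)))
o=bot.get_obs(); print(o["ee_pos"])
mid=(l+r)/2; a=np.radians(102.6); tx=np.array([np.cos(a),np.sin(a),0])
mv(np.array([mid[0],mid[1],0.15])+tx*.0018,102.8)
E
```

```text
handles [0.52695491 0.18114327 0.174     ] [0.58505072 0.19437842 0.174     ] [0.55600282 0.18776085 0.174     ] outer span 0.06580935739333302 width 0.019256770309341083
x-axis yaw 12.833856895252612
rail [0.57358909 0.11186137 0.075     ] [0.53196026 0.29609758 0.075     ] [0.55277467 0.20397947 0.075     ] 0.18888075122672554 12.73237612437193
coil [0.55646102 0.18770559 0.088     ] rail thickness 0.01156112727831255
[0.55888929 0.18693601 0.30138506]
t 20.88 pos [0.5589 0.1869 0.3014] rot [-179.99   -0.    102.51] F [ 0.48 -0.31 -0.31] open 0.0856
shift/60mm (present tool axes) [ 0.054 -0.044  2.523] (final tool axes) [ 0.054 -0.044  2.523] turn/6deg [-0.002 -0.    -0.049]
```

The clamp's handles are at (98..148,205..338) and (523..570,205..335) in the zoom. Span, width and yaw (12.8°) agree with the given sizes and with the rail. Now I go down over the handles.

Call:
{"name": "arm_command", "arguments": {
  "motion": [
    [1,[0.054,-0.044,0],[0,0,-0.05]],
    [1,[0,0,0.5],[0,0,0]],
    [1,[0,0,0.7],[0,0,0]],
    [1,[0,0,0.6],[0,0,0]],
    [1,[0,0,0.45],[0,0,0]],
    [1,[0,0,0.3],[0,0,0]],
    [1,[0,0,0.25],[0,0,0]],
    [1,[0,0,0.157],[0,0,0]],
    [0.8,[0,0,0],[0,0,0]],
    [0.8,[0,0,0],[0,0,0]],
    [0.76,[0,0,0],[0,0,0]]
  ],
  "newtons": 30
}}

```text
time: 22.25
ee_pos: [0.5559, 0.19, 0.1248]
tcp_rot: [179.9, -0.0, 102.9]
wrist_force: [0.6, -0.3, 1.6]
opening: 0.0648
```

```bash
python3 - <<'E'
from h import *
o=bot.get_obs();im=viewer.camera("wrist"); cv2.imwrite("pics/w11.png",im)
print(o["ee_pos"],o["tcp_rot"],o["wrist_force"],o["opening"])
E
```

```text
[0.55592358 0.1899986  0.12484799] [ 1.79936713e+02 -7.28962972e-03  1.02883765e+02] [ 0.55979185 -0.31047295  1.6060881 ] 0.06480329175044282
```

View pics/w11.png

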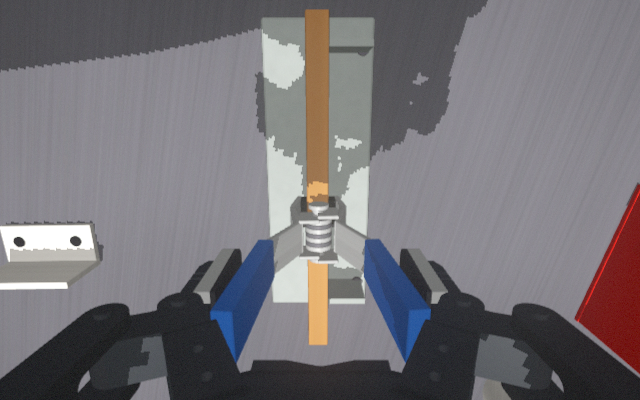

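The pads straddle the handles symmetrically about the coil at (318,235). I squeeze now and raise the arm a little as the pads swing forward.

Call:
{"name": "arm_command", "arguments": {
  "motion": [
    [0.7,[0,0,0],[0,0,0]],
    [0.65,[0,0,-0.01],[0,0,0]],
    [0.6,[0,0,-0.01],[0,0,0]],
    [0.55,[0,0,-0.015],[0,0,0]],
    [0.5,[0,0,-0.015],[0,0,0]],
    [0.45,[0,0,-0.01],[0,0,0]],
    [0.4,[0,0,-0.01],[0,0,0]],
    [0.3,[0,0,0],[0,0,0]],
    [0.3,[0,0,0],[0,0,0]],
    [0.3,[0,0,0],[0,0,0]]
  ],
  "newtons": 30
}}

```text
time: 23.55
ee_pos: [0.5559, 0.19, 0.1304]
tcp_rot: [179.9, -0.0, 102.9]
wrist_force: [-3.1, -1.2, 12.8]
opening: 0.0379
```

```bash
python3 - <<'E'
from h import *
o=bot.get_obs();im=viewer.camera("wrist"); cv2.imwrite("pics/w12.png",im)
print(o["ee_pos"],o["tcp_rot"],o["wrist_force"],o["opening"])
E
```

```text
[0.55589946 0.1900484  0.13043259] [ 1.79863763e+02 -2.31800103e-02  1.02886288e+02] [-3.12081841 -1.16565281 12.84557482] 0.03791997029810029
```

View pics/w12.png

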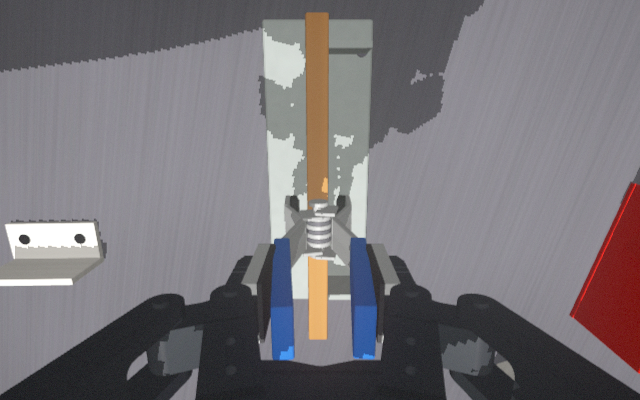

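Squeezed fully (opening 38 mm), with the throat on the rail at TCP z=0.130, so on the bar it should be home at TCP z≈0.117. I lift and carry.

Call:
{"name": "arm_command", "arguments": {
  "motion": [
    [0.3,[0,0,-0.05],[0,0,0]],
    [0.3,[0,0,-0.1],[0,0,0]],
    [0.3,[0,0,-0.2],[0,0,0]],
    [0.3,[0,0,-0.3],[0,0,0]],
    [0.3,[0,0,-0.4],[0,0,0]],
    [0.3,[0,0,-0.4],[0,0,0]],
    [0.3,[0,0,-0.4],[0,0,0]],
    [0.3,[0,0,-0.3],[0,0,0]],
    [0.3,[-0.1,-0.027,0],[0,0,-0.12]],
    [0.3,[-0.25,-0.067,0],[0,0,0]],
    [0.3,[-0.4,-0.107,0],[0,0,0]],
    [0.3,[-0.45,-0.12,0],[0,0,0]]
  ]
}}

```text
time: 25.1
ee_pos: [0.5532, 0.1138, 0.2562]
tcp_rot: [-179.9, 0.0, 103.6]
wrist_force: [-1.3, -0.5, -1.4]
opening: 0.0373
```

Call:
{"name": "arm_command", "arguments": {
  "motion": [
    [0.3,[-0.5,-0.133,0],[0,0,0]],
    [0.3,[-0.5,-0.133,0],[0,0,0]],
    [0.3,[-0.5,-0.133,0],[0,0,0]],
    [0.3,[-0.5,-0.133,0],[0,0,0]],
    [0.3,[-0.5,-0.133,0],[0,0,0]],
    [0.3,[-0.5,-0.133,0],[0,0,0]],
    [0.3,[-0.5,-0.133,0],[0,0,0]],
    [0.3,[-0.5,-0.133,0],[0,0,0]],
    [0.3,[-0.35,-0.093,0],[0,0,0]],
    [0.3,[-0.2,-0.053,0],[0,0,0]],
    [0.3,[0,0,0],[0,0,0]],
    [0.3,[0,0,0],[0,0,0]]
  ]
}}

```text
time: 26.6
ee_pos: [0.5474, -0.1664, 0.2573]
tcp_rot: [-180.0, -0.0, 103.6]
wrist_force: [0.3, 0.1, -2.2]
opening: 0.0376
```

```bash
python3 - <<'E'
from h import *
import pickle
o=bot.get_obs();c=viewer.calibration("wrist");im=viewer.camera("wrist"); cv2.imwrite("pics/w13.png",im); pickle.dump(c,open("w13.pkl","wb"))
print(o["q"]);mv([.5435,-.1668,.2],103.6)
E
```

```text
[-1.69170022e+01  8.79852382e+00  1.71866188e+01  9.83961096e+01
  1.29228616e-02  5.94469321e+01]
t 26.65 pos [ 0.5475 -0.1663  0.2573] rot [ 1.8000e+02 -1.0000e-02  1.0366e+02] F [-0.25  0.13 -1.2 ] open 0.0374
shift/60mm (present tool axes) [ 0.007 -0.067  0.955] (final tool axes) [ 0.007 -0.067  0.955] turn/6deg [ 0.001 -0.002  0.009]
```

View pics/w13.png

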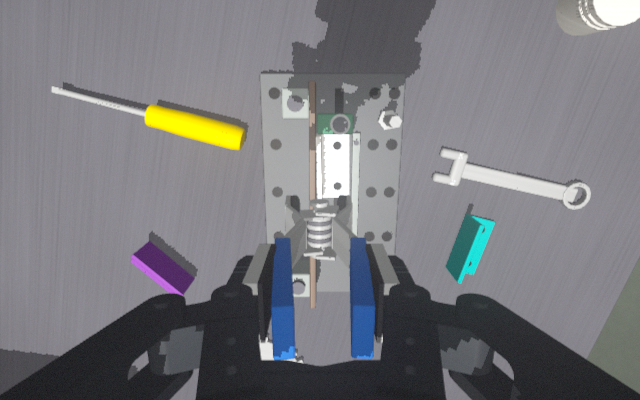

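```bash
python3 - <<'E'
import cv2
im=cv2.imread("pics/w13.png")
cv2.imwrite("pics/w13z.png",cv2.resize(im[65:315,255:410],None,fx=2.4*1.6,fy=2.4,interpolation=cv2.INTER_CUBIC))
cv2.imwrite("pics/w13y.png",cv2.resize(im[65:210,280:380],None,fx=5.5,fy=4.1,interpolation=cv2.INTER_CUBIC))
E
```

```text
(no output)
```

View pics/w13y.png

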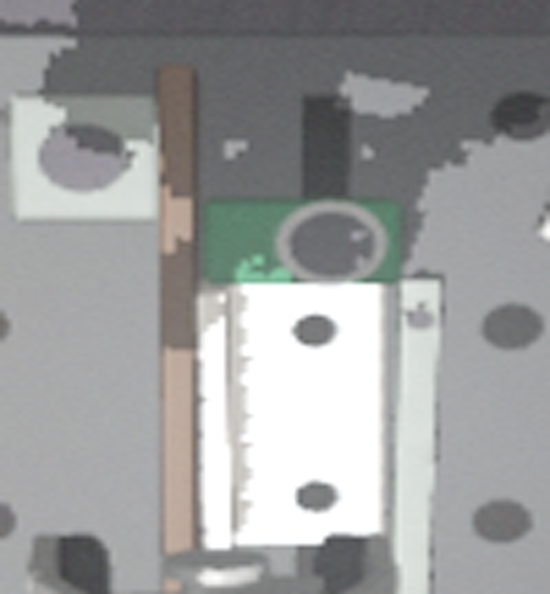

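View pics/w13z.png

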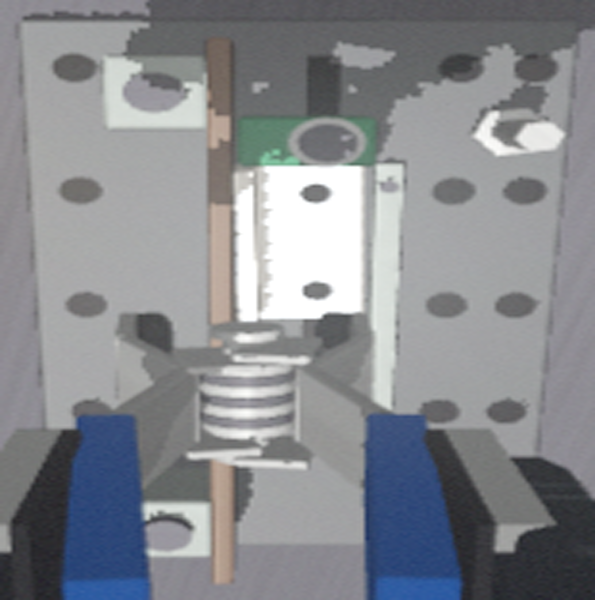

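```bash
python3 - <<'E'
from h import *
import pickle
c=pickle.load(open("w13.pkl","rb"))
o=bot.get_obs(); R=Rn.from_euler('xyz',o["tcp_rot"],degrees=True).as_matrix()
def T(u,v,z): return np.round(R.T@(onz(c,280+u/5.5,65+v/4.1,z)-o["ee_pos"])*1e3,1)[:2]
print("bar edges +y",T(158,70,.062),T(196,70,.062),"near",T(163,545,.062),T(194,545,.062))
print("leg near",T(205,540,.052),T(232,540,.052),"far",T(198,292,.052),T(233,292,.052))
print("foot outer",T(384,290,.017),T(384,535,.017),"stop bottom edge",T(390,283,.017), "guide in",T(402,290,.017))
# clamp coil ends mid (z approx TCP-.055+.0065), handle tops
q=lambda u,v,z: np.round(R.T@(onz(c,255+u/3.84,65+v/2.4,z)-o["ee_pos"])*1e3,1)[:2]
zc=o["ee_pos"][2]-.1304+.082
print("coil",q(247,330,zc),q(247,455,zc),"jaw tip",q(150,330,zc-.045),q(337,330,zc-.045), "handle top",q(65,580,zc+.092),q(458,580,zc+.092))
E
```

```text
bar edges +y [83.5 -9.6] [83.5 -3.4] near [-23.9  -9.7] [-23.9  -4.2]
leg near [-25.3  -2.3] [-25.4   2.6] far [34.6 -3.4] [34.6  2.7]
foot outer [31.8 31.9] [-33.3  33.3] stop bottom edge [33.6 33. ] guide in [31.8 35.3]
coil [13.   0.1] [-18.2   0.1] jaw tip [  0.3 -17.2] [ 0.3 16. ] handle top [  5.2 -14.5] [ 5.1 17.5]
```

The bar lies at -6.7 mm and the leg at -3..+2.6 mm in tool y, so I shift by -3.4 mm. Along the bar the clamp is already over the bracket's middle. I go down to just above and look again.

Call:
{"name": "arm_command", "arguments": {
  "motion": [
    [0.3,[0,-0.058,0],[0,0,0]],
    [0.3,[0,0,0.3],[0,0,0]],
    [0.3,[0,0,0.4],[0,0,0]],
    [0.3,[0,0,0.4],[0,0,0]],
    [0.3,[0,0,0.25],[0,0,0]],
    [0.3,[0,0,0.1],[0,0,0]],
    [0.3,[0,0,0],[0,0,0]],
    [0.3,[0,0,0],[0,0,0]],
    [0.3,[0,0,0],[0,0,0]]
  ]
}}

```text
time: 27.78
ee_pos: [0.5443, -0.168, 0.171]
tcp_rot: [179.9, 0.0, 103.6]
wrist_force: [1.1, 1.4, -1.7]
opening: 0.0375
```

```bash
python3 - <<'E'
from h import *
import pickle
o=bot.get_obs();c=viewer.calibration("wrist");im=viewer.camera("wrist"); cv2.imwrite("pics/w14.png",im); pickle.dump(c,open("w14.pkl","wb"))
mv([.5435,-.1668,.15],103.6)
cv2.imwrite("pics/w14z.png",cv2.resize(im[60:310,240:400],None,fx=3.75,fy=2.4,interpolation=cv2.INTER_CUBIC))
s=viewer.camera("side");cv2.imwrite("pics/s14.png",cv2.resize(s[190:310,290:420],None,fx=5,fy=5,interpolation=cv2.INTER_CUBIC))
E
```

```text
t 27.82 pos [ 0.5443 -0.1679  0.1708] rot [1.7996e+02 3.0000e-02 1.0360e+02] F [ 0.1   0.81 -1.04] open 0.0374
shift/60mm (present tool axes) [ 0.022 -0.008  0.347] (final tool axes) [ 0.022 -0.008  0.347] turn/6deg [0.007 0.004 0.   ]
```

View pics/w14z.png

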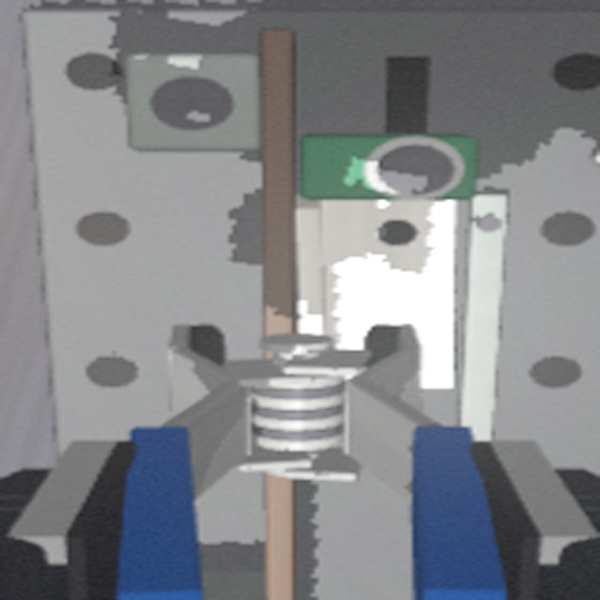

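View pics/s14.png

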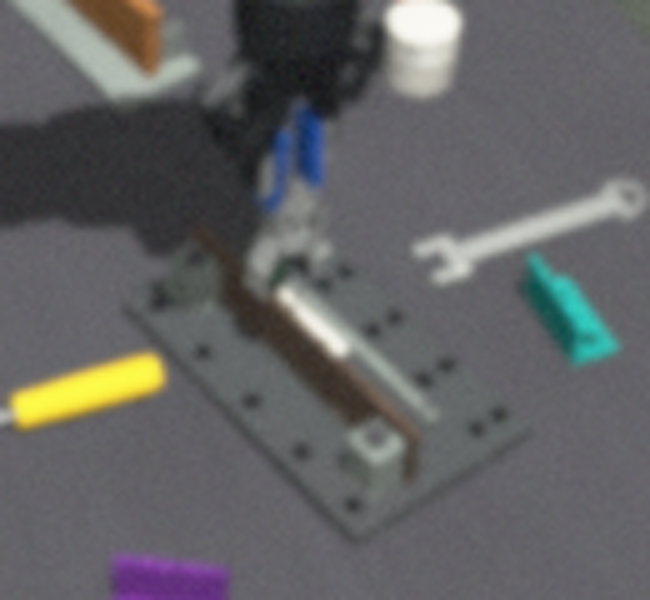

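Wrist view: the jaw tips (zoom u≈205 and 395) straddle the bar and leg (262–325), which are centred at about 294. The bracket is still against the stop. I go down slowly.

Call:
{"name": "arm_command", "arguments": {
  "motion": [
    [0.3,[0,-0.005,0.03],[0,0,0]],
    [0.3,[0,0,0.03],[0,0,0]],
    [0.3,[0,0,0.03],[0,0,0]],
    [0.3,[0,0,0.03],[0,0,0]],
    [0.3,[0,0,0.03],[0,0,0]],
    [0.3,[0,0,0.03],[0,0,0]],
    [0.3,[0,0,0.03],[0,0,0]],
    [0.3,[0,0,0.03],[0,0,0]],
    [0.3,[0,0,0.03],[0,0,0]],
    [0.3,[0,0,0.03],[0,0,0]],
    [0.3,[0,0,0],[0,0,0]]
  ]
}}

```text
time: 29.25
ee_pos: [0.5437, -0.1679, 0.1521]
tcp_rot: [-180.0, -0.0, 103.6]
wrist_force: [0.1, -0.3, -0.8]
opening: 0.0376
```

Call:
{"name": "arm_command", "arguments": {
  "motion": [
    [0.3,[0,0,0.04],[0,0,0]],
    [0.3,[0,0,0.04],[0,0,0]],
    [0.3,[0,0,0.04],[0,0,0]],
    [0.3,[0,0,0.04],[0,0,0]],
    [0.3,[0,0,0.04],[0,0,0]],
    [0.3,[0,0,0.04],[0,0,0]],
    [0.3,[0,0,0.04],[0,0,0]],
    [0.3,[0,0,0.03],[0,0,0]],
    [0.3,[0,0,0.02],[0,0,0]],
    [0.3,[0,0,0.02],[0,0,0]],
    [0.3,[0,0,0.02],[0,0,0]],
    [0.3,[0,0,0],[0,0,0]]
  ]
}}

```text
time: 30.75
ee_pos: [0.5437, -0.1679, 0.13]
tcp_rot: [-180.0, -0.0, 103.6]
wrist_force: [0.2, -0.5, -1.3]
opening: 0.0375
```

Call:
{"name": "arm_command", "arguments": {
  "motion": [
    [0.3,[0,0,0.018],[0,0,0]],
    [0.3,[0,0,0.018],[0,0,0]],
    [0.3,[0,0,0.018],[0,0,0]],
    [0.3,[0,0,0.018],[0,0,0]],
    [0.3,[0,0,0.018],[0,0,0]],
    [0.3,[0,0,0.018],[0,0,0]],
    [0.3,[0,0,0.018],[0,0,0]],
    [0.3,[0,0,0.018],[0,0,0]],
    [0.3,[0,0,0.018],[0,0,0]],
    [0.3,[0,0,0],[0,0,0]],
    [0.3,[0,0,0],[0,0,0]]
  ]
}}

```text
time: 32.12
ee_pos: [0.5437, -0.1679, 0.1204]
tcp_rot: [180.0, 0.0, 103.6]
wrist_force: [0.3, -0.4, -2.0]
opening: 0.0374
```

Call:
{"name": "arm_command", "arguments": {
  "motion": [
    [0.3,[0,0,0.012],[0,0,0]],
    [0.3,[0,0,0.012],[0,0,0]],
    [0.3,[0,0,0],[0,0,0]],
    [0.3,[0,0,0],[0,0,0]]
  ]
}}

```text
time: 32.62
ee_pos: [0.5437, -0.1679, 0.1189]
tcp_rot: [180.0, 0.0, 103.6]
wrist_force: [0.3, -0.7, -1.8]
opening: 0.0375
```

Call:
{"name": "arm_command", "arguments": {
  "motion": [
    [0.3,[0,0,0.012],[0,0,0]],
    [0.3,[0,0,0.006],[0,0,0]],
    [0.3,[0,0,0],[0,0,0]],
    [0.3,[0,0,0],[0,0,0]]
  ]
}}

```text
time: 33.12
ee_pos: [0.5437, -0.1679, 0.1179]
tcp_rot: [180.0, 0.0, 103.6]
wrist_force: [-0.4, 0.3, -0.4]
opening: 0.0376
```

Call:
{"name": "arm_command", "arguments": {
  "motion": [
    [0.3,[0,0,0.008],[0,0,0]],
    [0.3,[0,0,0.008],[0,0,0]],
    [0.3,[0,0,0],[0,0,0]],
    [0.3,[0,0,0],[0,0,0]]
  ]
}}

```text
time: 33.62
ee_pos: [0.5439, -0.168, 0.1176]
tcp_rot: [180.0, 0.0, 103.6]
wrist_force: [-1.7, -0.0, 5.9]
opening: 0.0376
```

Call:
{"name": "arm_command", "arguments": {
  "motion": [
    [0.3,[0,0,0.008],[0,0,0]],
    [0.3,[0,0,0.005],[0,0,0]],
    [0.3,[0,0,0],[0,0,0]],
    [0.3,[0,0,0],[0,0,0]]
  ]
}}

```text
time: 34.12
ee_pos: [0.544, -0.1682, 0.1175]
tcp_rot: [179.9, 0.1, 103.6]
wrist_force: [-2.6, 0.2, 9.0]
opening: 0.0374
```

The throat is home: 9 N at TCP z=0.1175, as predicted, and fully squeezed. Now I let it close little by little, following down.

Call:
{"name": "arm_command", "arguments": {
  "motion": [
    [0.45,[0,0,0],[0,0,0]],
    [0.47,[0,0,0.005],[0,0,0]],
    [0.49,[0,0,0.005],[0,0,0]],
    [0.49,[0,0,0],[0,0,0]]
  ]
}}

```text
time: 34.62
ee_pos: [0.5443, -0.168, 0.1162]
tcp_rot: [179.9, 0.0, 103.6]
wrist_force: [0.7, 0.1, 4.6]
opening: 0.0419
```

Call:
{"name": "arm_command", "arguments": {
  "motion": [
    [0.51,[0,0,0.006],[0,0,0]],
    [0.53,[0,0,0.006],[0,0,0]],
    [0.53,[0,0,0],[0,0,0]]
  ]
}}

```text
time: 35.0
ee_pos: [0.544, -0.168, 0.1151]
tcp_rot: [180.0, 0.0, 103.6]
wrist_force: [0.6, 0.3, 3.9]
opening: 0.0453
```

Call:
{"name": "arm_command", "arguments": {
  "motion": [
    [0.55,[0,0,0.012],[0,0,0]],
    [0.57,[0,0,0.01],[0,0,0]],
    [0.57,[0,0,0],[0,0,0]]
  ]
}}

```text
time: 35.38
ee_pos: [0.5437, -0.168, 0.1137]
tcp_rot: [180.0, 0.0, 103.6]
wrist_force: [0.2, 0.6, 6.0]
opening: 0.0486
```

Call:
{"name": "arm_command", "arguments": {
  "motion": [
    [0.59,[0,0,0.009],[0,0,0]],
    [0.61,[0,0,0.009],[0,0,0]],
    [0.61,[0,0,0],[0,0,0]]
  ]
}}

```text
time: 35.75
ee_pos: [0.5438, -0.168, 0.1126]
tcp_rot: [180.0, 0.0, 103.6]
wrist_force: [-0.2, -0.0, 5.7]
opening: 0.0524
```

Call:
{"name": "arm_command", "arguments": {
  "motion": [
    [0.63,[0,0,0.01],[0,0,0]],
    [0.65,[0,0,0.01],[0,0,0]],
    [0.65,[0,0,0],[0,0,0]]
  ]
}}

```text
time: 36.12
ee_pos: [0.5438, -0.168, 0.1113]
tcp_rot: [180.0, 0.0, 103.6]
wrist_force: [0.8, 0.3, 5.0]
opening: 0.0554
```

Call:
{"name": "arm_command", "arguments": {
  "motion": [
    [0.66,[0,0,0.006],[0,0,0]],
    [0.67,[0,0,0.006],[0,0,0]],
    [0.68,[0,0,0.006],[0,0,0]],
    [0.68,[0,0,0],[0,0,0]]
  ]
}}

```text
time: 36.62
ee_pos: [0.5438, -0.168, 0.1103]
tcp_rot: [180.0, 0.0, 103.6]
wrist_force: [-0.3, 0.5, 6.9]
opening: 0.058
```

Call:
{"name": "arm_command", "arguments": {
  "motion": [
    [0.69,[0,0,0.006],[0,0,0]],
    [0.7,[0,0,0.006],[0,0,0]],
    [0.71,[0,0,0.006],[0,0,0]],
    [0.71,[0,0,0],[0,0,0]]
  ]
}}

```text
time: 37.12
ee_pos: [0.5438, -0.168, 0.1092]
tcp_rot: [180.0, 0.0, 103.6]
wrist_force: [-1.1, -0.6, 6.6]
opening: 0.0605
```

Call:
{"name": "arm_command", "arguments": {
  "motion": [
    [0.72,[0,0,0.006],[0,0,0]],
    [0.73,[0,0,0.005],[0,0,0]],
    [0.74,[0,0,0.003],[0,0,0]],
    [0.74,[0,0,0],[0,0,0]]
  ]
}}

```text
time: 37.62
ee_pos: [0.5438, -0.1681, 0.1083]
tcp_rot: [180.0, 0.0, 103.6]
wrist_force: [0.6, -1.2, 6.2]
opening: 0.0632
```

```bash
python3 - <<'E'
from h import *
im=viewer.camera("wrist"); cv2.imwrite("pics/w15.png",im)
s=viewer.camera("side");cv2.imwrite("pics/s15.png",cv2.resize(s[190:310,290:420],None,fx=5,fy=5,interpolation=cv2.INTER_CUBIC))
E
```

```text
(no output)
```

View pics/w15.png

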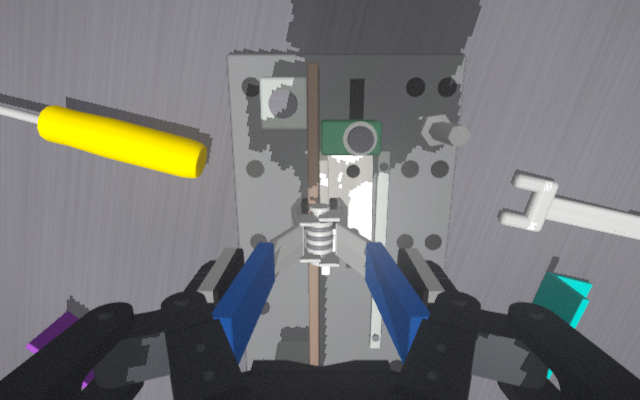

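The handles are nearly fully spread and the pads still touch lightly. I go on opening in small steps.

Call:
{"name": "arm_command", "arguments": {
  "motion": [
    [0.75,[0,0,0.005],[0,0,0]],
    [0.76,[0,0,0.004],[0,0,0]],
    [0.77,[0,0,0.003],[0,0,0]],
    [0.77,[0,0,0],[0,0,0]],
    [0.77,[0,0,0],[0,0,0]]
  ]
}}

```text
time: 38.35
ee_pos: [0.5437, -0.168, 0.1074]
tcp_rot: [180.0, 0.0, 103.6]
wrist_force: [0.7, -0.7, 5.5]
opening: 0.0658
```

Call:
{"name": "arm_command", "arguments": {
  "motion": [
    [0.79,[0,0,0],[0,0,0]],
    [0.81,[0,0,0],[0,0,0]],
    [0.84,[0,0,0],[0,0,0]],
    [0.88,[0,0,0],[0,0,0]],
    [0.92,[0,0,0],[0,0,0]],
    [1,[0,0,0],[0,0,0]],
    [1,[0,0,0],[0,0,0]]
  ]
}}

```text
time: 39.22
ee_pos: [0.5437, -0.1679, 0.1074]
tcp_rot: [180.0, 0.0, 103.6]
wrist_force: [-0.4, 0.2, -0.2]
opening: 0.0856
```

```bash
python3 - <<'E'
from h import *
im=viewer.camera("wrist"); cv2.imwrite("pics/w16.png",im); print(bot.get_obs()["ee_pos"])
E
```

```text
[ 0.54374692 -0.16793791  0.10747261]
```

View pics/w16.png

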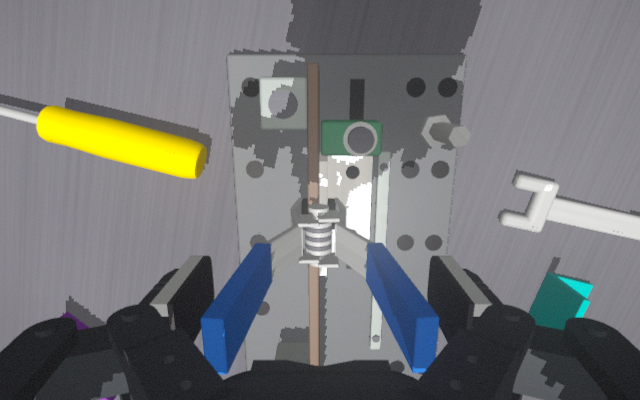

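Call:
{"name": "arm_command", "arguments": {
  "motion": [
    [1,[0,0,-0.1],[0,0,0]],
    [1,[0,0,-0.3],[0,0,0]],
    [1,[0,0,-0.5],[0,0,0]],
    [1,[0,0,-0.6],[0,0,0]],
    [1,[0,0,-0.6],[0,0,0]],
    [1,[0,0,-0.6],[0,0,0]],
    [1,[0,0,-0.4],[0,0,0]],
    [1,[0,0,0],[0,0,0]],
    [1,[0,0,0],[0,0,0]],
    [1,[0,0,0],[0,0,0]]
  ]
}}

```text
time: 40.52
ee_pos: [0.5434, -0.1678, 0.2925]
tcp_rot: [-179.9, -0.0, 103.6]
wrist_force: [-0.7, -0.1, -0.5]
opening: 0.0858
```

```bash
python3 - <<'E'
from h import *
import pickle
print(bot.get_obs()["wrist_force"])
c=viewer.calibration("wrist");im=viewer.camera("wrist"); cv2.imwrite("pics/w17.png",im); pickle.dump(c,open("w17.pkl","wb"))
cv2.imwrite("pics/w17z.png",cv2.resize(im[60:260,240:400],None,fx=3.75,fy=3,interpolation=cv2.INTER_CUBIC))
s=viewer.camera("side");cv2.imwrite("pics/s17.png",cv2.resize(s[190:310,290:420],None,fx=5,fy=5,interpolation=cv2.INTER_CUBIC))
E
```

```text
[-0.70678513 -0.11798562 -0.54158842]
```

View pics/w17z.png

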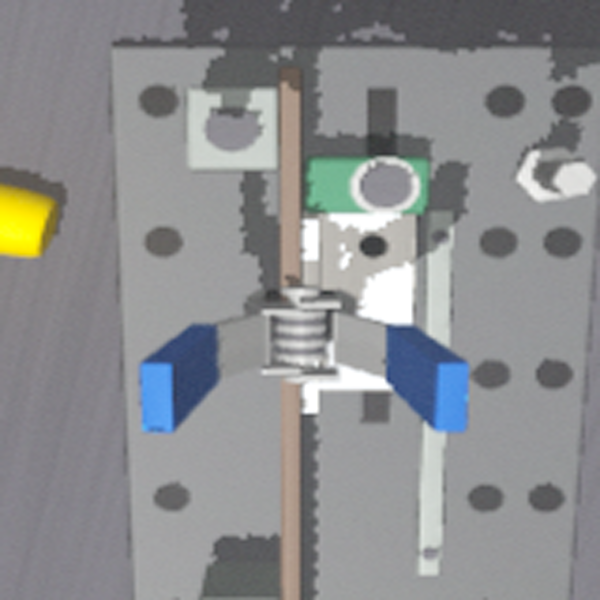

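View pics/s17.png

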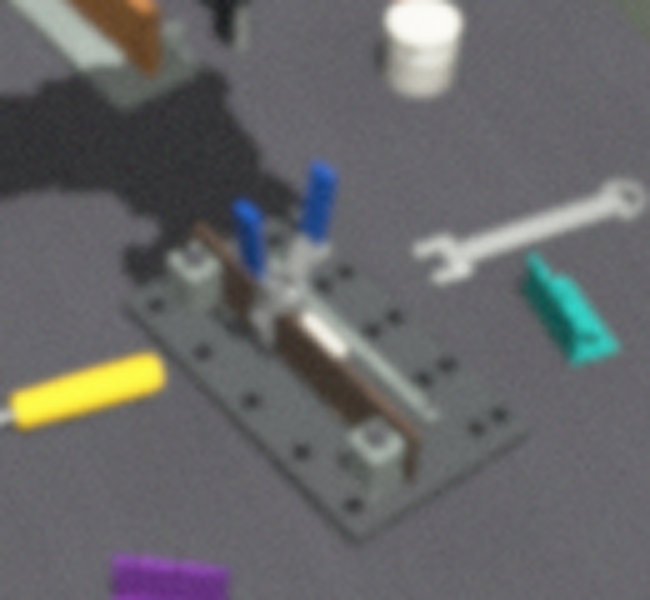

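```bash
python3 - <<'E'
from h import *
import pickle
c=pickle.load(open("w17.pkl","rb")); cs=viewer.calibration("side")
yaw=np.radians(13.6);ex=np.array([np.cos(yaw),np.sin(yaw),0]);ey=np.array([-np.sin(yaw),np.cos(yaw),0])
W=lambda u,v,z:onz(c,240+u/3.75,60+v/3,z)
B=lambda p:np.round([(p@ex-.487)*1e3,(p@ey+.3206)*1e3],1)
l=(142,364),(172,362),(176,430),(143,430); r=(432,363),(466,363),(467,430),(437,430)
for z in (.1605,.1655):
    L=np.mean([W(*p,z) for p in l],0);R=np.mean([W(*p,z) for p in r],0)
    d=R-L
    print(z,B(L),B(R),B((L+R)/2),"outer span",np.linalg.norm(W(142,364,z)-W(466,363,z)),"yaw",np.degrees(np.arctan2(d[1],d[0])))
    for p in (L,R): q=proj(cs,p); print("side zoom",(q-[290,190])*5)
print("stop",B(W(310,212,.012)),B(W(428,212,.012)),"foot +y",B(W(412,213,.017)),"foot outer -y",B(W(390,390,.017)),"leg",B(W(303,218,.052)),B(W(320,218,.052)),B(W(304,413,.052)),B(W(319,413,.052)))
print("bar",B(W(279,200,.062)),B(W(300,200,.062)),B(W(282,450,.062)),B(W(300,450,.062)))
im=cv2.imread("pics/w17.png");cv2.imwrite("pics/w17y.png",cv2.resize(im[100:205,305:365],None,fx=9,fy=5.5,interpolation=cv2.INTER_CUBIC))
E
```

```text
0.1605 [-27.7  27.6] [33.8 27.6] [ 3.  27.6] outer span 0.06760494827817114 yaw 13.609702158795008
side zoom [247.1501601  205.83241618]
side zoom [323.20511415 165.02777514]
0.1655 [-27.2  28.9] [33.2 28.9] [ 3.  28.9] outer span 0.06637861437828722 yaw 13.609702158794946
side zoom [246.83820778 198.67140847]
side zoom [321.66055491 158.66085753]
stop [ 5.  63.9] [41.5 63.9] foot +y [36.1 63.9] foot outer -y [30.6 -5.7] leg [ 2.8 65. ] [ 7.5 65. ] [ 3.1 -5.8] [ 7.5 -5.8]
bar [-3.8 71.8] [ 1.9 71.8] [ -3.3 -17. ] [  1.9 -17. ]
```

View pics/w17y.png

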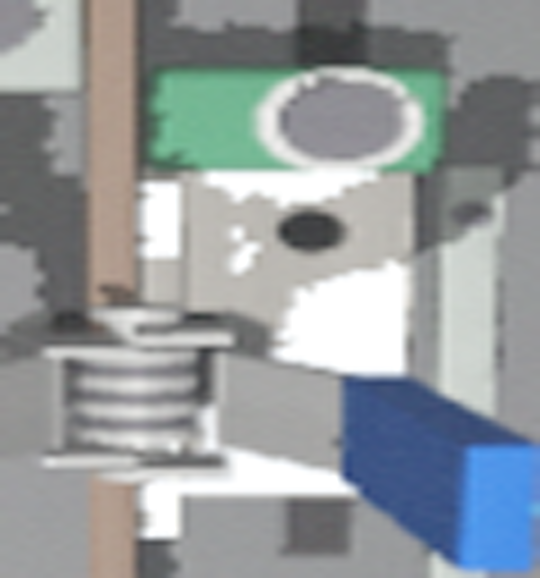

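Checks are consistent: handle span 67.6 mm, as expected with the throat home. The side view agrees with the predicted handle tops (247,206) and (323,165). The leg is parallel to the bar and no gap shows at the stop. I hand in.

```bash
python3 - <<'E'
from workcell import bot
print(bot.job_done())
E
```

```text
the job is handed in; nothing more can be done
None
```

The bracket is up against the stop and the clamp stands on its own over the bar and bracket. I handed the job in at about 41 s of the 67 s, and it reports no verdict.

**What I did**
- **Bracket:** I pushed it along the track to the stop with about 9 N. After the first push it was about 0.02–0.03 rad askew, so I pushed a second time nearer the leg, also at about 9 N.
- **Clamp:** I squeezed it fully open at 38 mm, lifted it off the rail and carried it over. I pressed it onto the bar with about 9 N and let it close in small steps while following it down at 4–7 N. Then I opened the gripper and lifted clear.

**Last checks**
- **Clamp height:** the handle-top span measured 67.6 mm against about 67.7 mm expected with the throat home. The handle tops in the side view were where I predicted them.
- **Clamp position:** it is within about 1 mm of the bracket's middle, and its yaw matches the bar's.
- **Bracket:** no gap is visible at the stop, and the leg is parallel to the bar and within about 0.5 mm of its face.
- **Bystanders:** those in view looked undisturbed, but I did not measure them.

**Disagreements**
- The top camera placed the bar about 5 mm from where the wrist camera did. Touching the bar's face agreed with the wrist camera to 2 mm, so I used that.
- The wrist force still showed about 5 N down at an opening of 66 mm, just before the last release, where I expected the handles to be free. The check pictures showed no ride-up.

I could not measure the clamp's gripping force on the bracket and bar.

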